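# Clamp a batch of notched blocks with gauge blades in the notches

### The arm

A 6-joint arm with a two-finger parallel gripper is mounted at the origin on the work surface. World frame = base frame: x ahead of the robot, y to its left, z up, the work surface at z = 0. Lengths are in m, angles in rad, forces in N, time in s.
With the tool pointing down it reaches from about 0.375 to 0.925 m from the base axis. Payload 5.7 kg.
Tool frame: the origin (TCP) lies midway between the tips of the shut fingers; the grasp point (between the pads) lies 19 mm behind it; z points along the fingers, y is the direction in which the jaws open and shut (so a half turn about z gives the same grasp; the last joint's range is limited). The gripper opens to 88 mm and grips with 3 to 60 N. Pads are 20 mm wide; open, the fingers measure 115 mm over their backs; the gripper's body (75 mm by 178 mm) begins 61 mm behind the grasp point.
Start: joints at [-1.246, 0.359, 1.51, -0, 1.272, -0.115], TCP at [0.255, -0.543, 0.223] pointing down, gripper open.
Joint ranges: [-2.97, 2.97], [-1.01, 2.36], [0.21, 2.38], [-0.96, 4.11], [0.2, 2.71], [-2.98, 2.98]. Speed limits (rad/s): [2.39, 2.39, 3.14, 3.14, 3.14, 3.14].

### API

Orientations are given as a 3x3 rotation matrix whose columns are the frame's x, y, z axes.
In Python, from bench import status, viewer, ticket gives the robot as it stands.
- The arm moves only by the tool step_arm, never from a script. Its argument "plan" is a list of rows, each an object with "slide": the shift along the tool's x, y, z in mm, a list of three; "delta_rot": the turn, a rotation vector about the tool's x, y, z in rad, a list of three; "hand": the opening in per cent of the stroke, from 0 (shut) to 100 (fully open). In form: [{"slide": [dx, dy, dz], "delta_rot": [wx, wy, wz], "hand": hand}, ...]. A call has exactly 5 rows; each row is the pose to reach, as a shift and turn from the pose commanded when the call began, along the tool's axes at that moment; what a row does not reach only later rows make up. A row lasts 1/8 s, in which the tool goes at most 62.5 mm and 10.7 degrees, less where a joint would pass 70% of its speed; a pose out of reach is approached as far as the arm can. A call with a gripper value outside its range is refused whole. The fingers move at their own pace and stop on an object; the grip force is fixed at half the most. Time passes only in rows, so rows that repeat a pose let the fingers close, or fill a call up. It gives the time, the measured TCP pose, the force and the opening at its end, in the units of the state.
- status.state(): the state, without advancing time (a new reading comes with each control period).
- viewer.get_image(name): name is "side" or "top"; returns (picture, depth): 384x512x3 uint8, red, green, blue; 384x512 float32, m along the optical axis (not along the pixel's ray), 0 where there is no reading.
- viewer.camera_params(name): a dict with "fx", "fy", "cx", "cy" (pixels), "pose" (4x4, takes a point from camera to world coordinates). Camera axes: x right, y down, z forward; pixel columns grow to the right and rows downward; lengths in m; the calibration is good to about 2 mm. A picture is of the moment at which its call begins. camera_params takes no time and is no camera call.
- ticket.close_job(): hands the job in, once; it reports no verdict.
Trained networks look in the newest picture that a camera, given by its name, has taken for a name from the list of things; names that differ only in an ending like _2 or _b are one class to them, and where a whole thing is asked for, a point or a joint stands for the part that bears it (a point fixed in the world has none). Each returns a list of dicts, best first, with "conf" (0 to 1); they miss things now and then, are a little off and sometimes report something else, mostly with a low value. They report only what shows in the picture. A call takes as long as a camera call. They do not tell look-alikes from the thing itself.
- viewer.boxes_of(camera, target): "bbox" ([left, top, right, bottom] in pixels, round what is visible of it).
- viewer.regions_of(camera, target): "mask" (384x512 bool, what is visible of it) and "bbox" ([left, top, right, bottom] in pixels, round what is visible of it).
The state is a dict: "t": time; "joint_positions": joint angles; "dq": joint speeds; "tau": joint torques, N m; "tool_pos": TCP position; "ee_rot": TCP orientation; "contact_force": force on the tool from outside, world axes, zero at the start; "wrist_torque": the same for the moment, N m; "grip_width": opening from 0.0 (shut) to 1.0 (fully open).
Only numpy, scipy, OpenCV 4.12 (cv2) and the standard library are available. Lean on these libraries where they do the work, as an engineer would, in place of code of your own. Each camera call takes 0.05 s, during which the arm holds its last target.

### The job

Clamp all the notched blocks on the bench in the vise together, ready for drilling: crank the vise open, stand them notch up on its bed, side by side with their ends towards the two jaws, and push a gauge blade from the rack down into every notch until its shoulder sits on the wood, so that the notches cannot pinch. Only when every notch is filled, crank the vise shut until all blocks are gripped tight and square between the jaws. Leave spare blades in the rack and do not disturb the glue, the tape or the router.

Things in the scene. Friction and masses are not known exactly. Their poses are not given: they have to be found in the camera images.
- vise: grey bench vise, fixed; jaws 260 mm wide with pale wooden liners. Origin: centre of its underside; x along the screw from the crank (-x) to the fixed jaw (+x), y along the jaws, z up. Bed top z = 34 mm, jaw tops 72 mm. Fixed jaw face x = +60 mm; the moving jaw faces it. Nut post, 70 mm wide, 80 mm high, at x = -125 to -100 mm
- jaw: moving jaw of the vise, a grey bar with a pale wooden liner, 260 mm wide. Origin: middle of the lower edge of its face, on the bed, axes as the vise's. Opening between the jaws = 60 mm minus its x in the vise's frame; 70 mm at crank 0, up to 120 mm. It slides only by the crank. Starts 78 to 88 mm open, too narrow for the blocks
- crank (a joint): turn of the vise crank, rad, 0 to 26.2 (many turns). 0 = knob straight up; growing = anticlockwise seen from the crank's end (from the top the knob goes towards the vise's +y) = jaw opens. 12 mm of jaw per turn; crank and knob travel with the jaw. About 6 N at the knob turns it; the screw holds by itself
- knob_mid (a point): middle of the crank's black knob: a level cylinder 19 mm thick, 58 mm long, along the vise's x, free to spin on its pin, so it can be pinched from above and led round without turning the hand. It circles at 35 mm radius about the screw axis. The crank arm is 42 mm to its vise side (+x)
- screw_axis (a point): point on the screw axis (60 mm above the bench) level with knob_mid along the screw; travels with the jaw; x is along the screw
- rack: dark wooden rack, 1.2 kg, standing loose on the bench, 215 x 50 x 34 mm high, with four slots in a row along its x (at -76.5, -25.5, +25.5, +76.5 mm), each 45 x 10 mm. Origin: centre of its underside
- block1: pale wooden block 90 (x) x 38 (y) x 50 mm high, 0.12 kg, with one notch across its top. Origin: centre of its underside; z up. May be absent
- block1_notch (a point): middle of the mouth of block1's notch, at the top face over the block's centre, axes as the block's. The notch runs along y right through, 10 mm wide in x, 26 mm deep
- block2: pale wooden block 90 (x) x 38 (y) x 50 mm high, 0.12 kg, with one notch across its top. Origin: centre of its underside; z up. May be absent
- block2_notch (a point): middle of the mouth of block2's notch, at the top face over the block's centre, axes as the block's. The notch runs along y right through, 10 mm wide in x, 26 mm deep
- block3: pale wooden block 90 (x) x 38 (y) x 50 mm high, 0.12 kg, with one notch across its top. Origin: centre of its underside; z up. May be absent
- block3_notch (a point): middle of the mouth of block3's notch, at the top face over the block's centre, axes as the block's. The notch runs along y right through, 10 mm wide in x, 26 mm deep
- block4: pale wooden block 90 (x) x 38 (y) x 50 mm high, 0.12 kg, with one notch across its top. Origin: centre of its underside; z up. May be absent
- block4_notch (a point): middle of the mouth of block4's notch, at the top face over the block's centre, axes as the block's. The notch runs along y right through, 10 mm wide in x, 26 mm deep
- blade1: gauge blade: flat aluminium, 42 mm wide (x), 8 mm thick (y), 22 mm deep below its shoulder, round nose; shoulder plate 42 x 24 x 8 mm; on it a black grip 32 (x) x 14 (y) x 36 mm high; 80 g. Origin: centre of the shoulder's underside; z up. Top of the grip at z = 44 mm. At the start it stands in a rack slot, shoulder on the rack
- blade2: gauge blade: flat aluminium, 42 mm wide (x), 8 mm thick (y), 22 mm deep below its shoulder, round nose; shoulder plate 42 x 24 x 8 mm; on it a black grip 32 (x) x 14 (y) x 36 mm high; 80 g. Origin: centre of the shoulder's underside; z up. Top of the grip at z = 44 mm. At the start it stands in a rack slot, shoulder on the rack
- blade3: gauge blade: flat aluminium, 42 mm wide (x), 8 mm thick (y), 22 mm deep below its shoulder, round nose; shoulder plate 42 x 24 x 8 mm; on it a black grip 32 (x) x 14 (y) x 36 mm high; 80 g. Origin: centre of the shoulder's underside; z up. Top of the grip at z = 44 mm. At the start it stands in a rack slot, shoulder on the rack
- blade4: gauge blade: flat aluminium, 42 mm wide (x), 8 mm thick (y), 22 mm deep below its shoulder, round nose; shoulder plate 42 x 24 x 8 mm; on it a black grip 32 (x) x 14 (y) x 36 mm high; 80 g. Origin: centre of the shoulder's underside; z up. Top of the grip at z = 44 mm. At the start it stands in a rack slot, shoulder on the rack
- glue: white glue bottle, 60 mm wide, 170 mm high; origin at its foot. Leave alone
- tape: roll of tape, 104 mm wide, 36 mm high; origin at its foot. Leave alone
- router: trim router standing on its 90 mm base, 210 mm high; origin at its foot. Leave alone
Not all that is in view belongs to the job. Leave any orange look-alike of the block2 alone.

How it is judged:
On the way, in this order (a step that is already met when the one before it is completed fails the run):
1. the vise is cranked open wider than the blocks are long (x of jaw in the frame of vise below -0.032 m), for 0.1 s.
2. every block stands on the vise bed between the jaws with a gauge blade seated in its notch (z of block1 in the frame of vise between 0.03 and 0.038 m and horizontal distance between each of block1, block2, block3, block4 and vise below 0.13 m and angle between each of block1, block2, block3, block4's own z axis and vertical below 0.06 rad and ((horizontal distance between blade1 and block1_notch below 0.009 m and z of blade1 in the frame of block1_notch below 0.003 m and angle between the x axis of blade1 and the y axis of block1_notch, either way round below 0.12 rad) or (horizontal distance between blade2 and block1_notch below 0.009 m and z of blade2 in the frame of block1_notch below 0.003 m and angle between the x axis of blade2 and the y axis of block1_notch, either way round below 0.12 rad) or (horizontal distance between blade3 and block1_notch below 0.009 m and z of blade3 in the frame of block1_notch below 0.003 m and angle between the x axis of blade3 and the y axis of block1_notch, either way round below 0.12 rad) or (horizontal distance between blade4 and block1_notch below 0.009 m and z of blade4 in the frame of block1_notch below 0.003 m and angle between the x axis of blade4 and the y axis of block1_notch, either way round below 0.12 rad)) and z of block2 in the frame of vise between 0.03 and 0.038 m and ((horizontal distance between blade1 and block2_notch below 0.009 m and z of blade1 in the frame of block2_notch below 0.003 m and angle between the x axis of blade1 and the y axis of block2_notch, either way round below 0.12 rad) or (horizontal distance between blade2 and block2_notch below 0.009 m and z of blade2 in the frame of block2_notch below 0.003 m and angle between the x axis of blade2 and the y axis of block2_notch, either way round below 0.12 rad) or (horizontal distance between blade3 and block2_notch below 0.009 m and z of blade3 in the frame of block2_notch below 0.003 m and angle between the x axis of blade3 and the y axis of block2_notch, either way round below 0.12 rad) or (horizontal distance between blade4 and block2_notch below 0.009 m and z of blade4 in the frame of block2_notch below 0.003 m and angle between the x axis of blade4 and the y axis of block2_notch, either way round below 0.12 rad)) and z of block3 in the frame of vise between 0.03 and 0.038 m and ((horizontal distance between blade1 and block3_notch below 0.009 m and z of blade1 in the frame of block3_notch below 0.003 m and angle between the x axis of blade1 and the y axis of block3_notch, either way round below 0.12 rad) or (horizontal distance between blade2 and block3_notch below 0.009 m and z of blade2 in the frame of block3_notch below 0.003 m and angle between the x axis of blade2 and the y axis of block3_notch, either way round below 0.12 rad) or (horizontal distance between blade3 and block3_notch below 0.009 m and z of blade3 in the frame of block3_notch below 0.003 m and angle between the x axis of blade3 and the y axis of block3_notch, either way round below 0.12 rad) or (horizontal distance between blade4 and block3_notch below 0.009 m and z of blade4 in the frame of block3_notch below 0.003 m and angle between the x axis of blade4 and the y axis of block3_notch, either way round below 0.12 rad)) and z of block4 in the frame of vise between 0.03 and 0.038 m and ((horizontal distance between blade1 and block4_notch below 0.009 m and z of blade1 in the frame of block4_notch below 0.003 m and angle between the x axis of blade1 and the y axis of block4_notch, either way round below 0.12 rad) or (horizontal distance between blade2 and block4_notch below 0.009 m and z of blade2 in the frame of block4_notch below 0.003 m and angle between the x axis of blade2 and the y axis of block4_notch, either way round below 0.12 rad) or (horizontal distance between blade3 and block4_notch below 0.009 m and z of blade3 in the frame of block4_notch below 0.003 m and angle between the x axis of blade3 and the y axis of block4_notch, either way round below 0.12 rad) or (horizontal distance between blade4 and block4_notch below 0.009 m and z of blade4 in the frame of block4_notch below 0.003 m and angle between the x axis of blade4 and the y axis of block4_notch, either way round below 0.12 rad))), for 0.3 s.
3. the jaw is cranked onto the blocks and grips every one (contact force between jaw and block1 above 5 N and contact force between jaw and block2 above 5 N and contact force between jaw and block3 above 5 N and contact force between jaw and block4 above 5 N), for 0.3 s.
At the end, for the whole second after the job is handed in: every block stands on the vise bed (4 mm), square to the jaws within 0.05 rad, gripped with over 5 N; each notch holds a blade, shoulder within 3 mm of the wood, within 9 mm of the middle; every other blade stands in the rack; all released, the blocks at rest (all of step 2 and all of step 3 and angle between the x axis of each of block1, block2, block3, block4 and the x axis of vise, either way round below 0.05 rad and ((z of blade1 in the frame of rack between 0.03 and 0.042 m and horizontal distance between blade1 and rack below 0.09 m) or (horizontal distance between blade1 and block1_notch below 0.009 m and z of blade1 in the frame of block1_notch below 0.003 m and angle between the x axis of blade1 and the y axis of block1_notch, either way round below 0.12 rad) or (horizontal distance between blade1 and block2_notch below 0.009 m and z of blade1 in the frame of block2_notch below 0.003 m and angle between the x axis of blade1 and the y axis of block2_notch, either way round below 0.12 rad) or (horizontal distance between blade1 and block3_notch below 0.009 m and z of blade1 in the frame of block3_notch below 0.003 m and angle between the x axis of blade1 and the y axis of block3_notch, either way round below 0.12 rad) or (horizontal distance between blade1 and block4_notch below 0.009 m and z of blade1 in the frame of block4_notch below 0.003 m and angle between the x axis of blade1 and the y axis of block4_notch, either way round below 0.12 rad)) and ((z of blade2 in the frame of rack between 0.03 and 0.042 m and horizontal distance between blade2 and rack below 0.09 m) or (horizontal distance between blade2 and block1_notch below 0.009 m and z of blade2 in the frame of block1_notch below 0.003 m and angle between the x axis of blade2 and the y axis of block1_notch, either way round below 0.12 rad) or (horizontal distance between blade2 and block2_notch below 0.009 m and z of blade2 in the frame of block2_notch below 0.003 m and angle between the x axis of blade2 and the y axis of block2_notch, either way round below 0.12 rad) or (horizontal distance between blade2 and block3_notch below 0.009 m and z of blade2 in the frame of block3_notch below 0.003 m and angle between the x axis of blade2 and the y axis of block3_notch, either way round below 0.12 rad) or (horizontal distance between blade2 and block4_notch below 0.009 m and z of blade2 in the frame of block4_notch below 0.003 m and angle between the x axis of blade2 and the y axis of block4_notch, either way round below 0.12 rad)) and ((z of blade3 in the frame of rack between 0.03 and 0.042 m and horizontal distance between blade3 and rack below 0.09 m) or (horizontal distance between blade3 and block1_notch below 0.009 m and z of blade3 in the frame of block1_notch below 0.003 m and angle between the x axis of blade3 and the y axis of block1_notch, either way round below 0.12 rad) or (horizontal distance between blade3 and block2_notch below 0.009 m and z of blade3 in the frame of block2_notch below 0.003 m and angle between the x axis of blade3 and the y axis of block2_notch, either way round below 0.12 rad) or (horizontal distance between blade3 and block3_notch below 0.009 m and z of blade3 in the frame of block3_notch below 0.003 m and angle between the x axis of blade3 and the y axis of block3_notch, either way round below 0.12 rad) or (horizontal distance between blade3 and block4_notch below 0.009 m and z of blade3 in the frame of block4_notch below 0.003 m and angle between the x axis of blade3 and the y axis of block4_notch, either way round below 0.12 rad)) and ((z of blade4 in the frame of rack between 0.03 and 0.042 m and horizontal distance between blade4 and rack below 0.09 m) or (horizontal distance between blade4 and block1_notch below 0.009 m and z of blade4 in the frame of block1_notch below 0.003 m and angle between the x axis of blade4 and the y axis of block1_notch, either way round below 0.12 rad) or (horizontal distance between blade4 and block2_notch below 0.009 m and z of blade4 in the frame of block2_notch below 0.003 m and angle between the x axis of blade4 and the y axis of block2_notch, either way round below 0.12 rad) or (horizontal distance between blade4 and block3_notch below 0.009 m and z of blade4 in the frame of block3_notch below 0.003 m and angle between the x axis of blade4 and the y axis of block3_notch, either way round below 0.12 rad) or (horizontal distance between blade4 and block4_notch below 0.009 m and z of blade4 in the frame of block4_notch below 0.003 m and angle between the x axis of blade4 and the y axis of block4_notch, either way round below 0.12 rad)) and linear speed of each of block1, block2, block3, block4 below 0.02 m/s); the robot touches nothing.
It fails at once if the glue is disturbed (moved over 3 cm) (distance of glue from where it was at the start of the episode above 0.03 m).
It fails at once if the tape is disturbed (moved over 3 cm) (distance of tape from where it was at the start of the episode above 0.03 m).
It fails at once if the router is disturbed (moved over 3 cm) (distance of router from where it was at the start of the episode above 0.03 m).
Of block1, block2, block3, block4 only 2 to 4 are there at a start; the rules pass over those that are not, and their reading is None.
At some moment in a run one of rack may be knocked a few centimetres aside while the robot is not near it.
Once in a run the grip may slacken for a moment while it holds something.
It also fails if it takes over 210 s, if anything falls off the work surface, if the arm or the gripper's body presses on something with over 40 N, if the wrist force passes 120 N, or if a joint passes its speed limit or range.

## Working session

There is one attempt and no reset: what is moved stays moved. The work goes in short steps, Python scripts to look and compute and a tool call to move; the robot and the scene stay as the last step left them, time stands still between calls to the robot, and variables do not carry over. Pictures are saved under pics/ and viewed, and the job is handed in when it is done.

Besides the shell and the picture viewer there is one more tool, called after ">>>" as a command line: name --argument value ..., lists and objects as JSON in quotes. step_arm: Moves the arm, as the interface text tells. Its arguments: {"type":"object","properties":{"plan":{"type":"array","items":{"type":"object","properties":{"slide":{"type":"array","items":{"type":"number"}},"delta_rot":{"type":"array","items":{"type":"number"}},"hand":{"type":"number"}}}}},"required":["plan"]}

```bash
ls; mkdir -p pics; python3 - <<'E'
from bench import status, viewer
import cv2, numpy as np
print(status.state())
for n in ("side","top"):
    im,d=viewer.get_image(n)
    cv2.imwrite(f"pics/{n}0.png",im[:,:,::-1]); np.save(f"pics/{n}0d.npy",d); np.save(f"pics/{n}0i.npy",im)
    p=viewer.camera_params(n); print(n,p)
E
```

```text
pics
{'t': 0.0, 'joint_positions': array([-1.24606623e+00,  3.59504056e-01,  1.51142444e+00, -5.72388050e-06,
        1.27248005e+00, -1.15122183e-01]), 'dq': array([-0.00012219, -0.00080497, -0.0006711 ,  0.00150961,  0.00154622,
       -0.00175293]), 'tau': array([-1.65840636e-03, -5.15383244e+01, -2.70727265e+01,  6.72587939e-02,
        3.49533814e-02, -1.18766206e-04]), 'tool_pos': array([ 0.25524341, -0.54224744,  0.22181319]), 'ee_rot': array([[ 9.04813913e-01,  4.25806813e-01, -5.84549757e-04],
       [ 4.25807165e-01, -9.04812302e-01,  1.71923875e-03],
       [ 2.03155761e-04, -1.80449662e-03, -9.99998351e-01]]), 'contact_force': array([ 0.28237107, -0.67002951,  0.5573368 ]), 'wrist_torque': array([0.00624409, 0.03606552, 0.01973139]), 'grip_width': 1.0008775824672755}
side {'fx': 353.52858293251586, 'fy': 353.52858293251586, 'cx': 253.61886447603763, 'cy': 195.81324337749305, 'pose': array([[ 0.93400678, -0.19026932,  0.30237214,  0.17019148],
       [-0.35701518, -0.52812906,  0.7704673 , -1.04332993],
       [ 0.01309522, -0.82757313, -0.56120516,  0.80165123],
       [ 0.        ,  0.        ,  0.        ,  1.        ]])}
top {'fx': 378.8577476339591, 'fy': 378.8577476339591, 'cx': 258.6367480892095, 'cy': 193.7537729834975, 'pose': array([[-0.02709943, -0.99496028,  0.09653837,  0.4265359 ],
       [-0.99956258,  0.02582672, -0.01440901, -0.06847201],
       [ 0.01184312, -0.09688662, -0.99522496,  1.14698403],
       [ 0.        ,  0.        ,  0.        ,  1.        ]])}
```

View pics/side0.png

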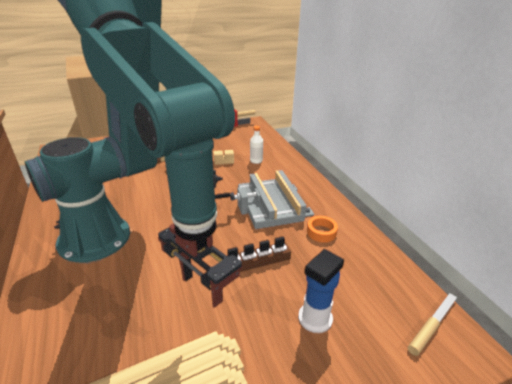

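View pics/top0.png

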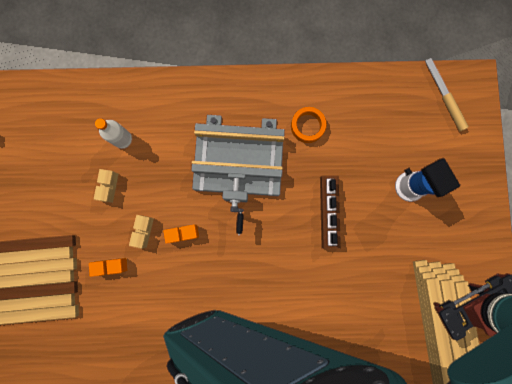

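```bash
cat > h.py <<'E'
import numpy as np, cv2
from bench import status, viewer
def cloud(n,d):
    p=viewer.camera_params(n); v,u=np.mgrid[0:d.shape[0],0:d.shape[1]]
    P=np.stack([(u-p['cx'])/p['fx']*d,(v-p['cy'])/p['fy']*d,d],-1)
    W=P@p['pose'][:3,:3].T+p['pose'][:3,3]; W[d<=0]=np.nan; return W
def proj(n,X):
    p=viewer.camera_params(n); X=np.atleast_2d(X); c=(X-p['pose'][:3,3])@p['pose'][:3,:3]
    return np.stack([c[:,0]/c[:,2]*p['fx']+p['cx'],c[:,1]/c[:,2]*p['fy']+p['cy']],-1)
def crop(im,u0,v0,u1,v1,s,name):
    cv2.imwrite(name,cv2.resize(im[v0:v1,u0:u1,::-1],None,fx=s,fy=s,interpolation=cv2.INTER_CUBIC))
E
python3 - <<'E'
from h import *
im,d=viewer.get_image("top")
np.save("pics/top1d.npy",d);np.save("pics/top1i.npy",im)
crop(im,80,100,350,290,2.9,"pics/c1.png")
for c in ("top",):
  for t in ("block1","blade1","vise","rack","crank","knob_mid","jaw","glue","tape","router"):
    print(c,t,[(np.round(b['bbox']).astype(int).tolist(),round(b['conf'],2)) for b in viewer.boxes_of(c,t)])
viewer.get_image("side")
for t in ("block1","blade1"):
    print("side",t,[(np.round(b['bbox']).astype(int).tolist(),round(b['conf'],2)) for b in viewer.boxes_of("side",t)])
E
```

```text
top block1 [([90, 258, 128, 280], 0.92), ([94, 167, 117, 201], 0.83), ([129, 213, 150, 244], 0.7), ([163, 228, 196, 244], 0.7)]
top blade1 [([329, 230, 337, 248], 0.55), ([329, 180, 334, 194], 0.49)]
top vise [([188, 115, 285, 233], 0.8)]
top rack [([330, 230, 337, 246], 0.74), ([320, 174, 344, 250], 0.63)]
top crank [([230, 175, 242, 237], 0.8)]
top knob_mid []
top jaw [([192, 160, 285, 234], 0.88)]
top glue [([93, 118, 131, 148], 0.71)]
top tape [([289, 103, 325, 142], 0.96)]
top router [([396, 157, 460, 204], 0.92)]
side block1 [([214, 151, 236, 165], 0.49)]
side blade1 [([243, 246, 257, 257], 0.61), ([273, 238, 288, 250], 0.6), ([258, 244, 271, 257], 0.53)]
```

View pics/c1.png

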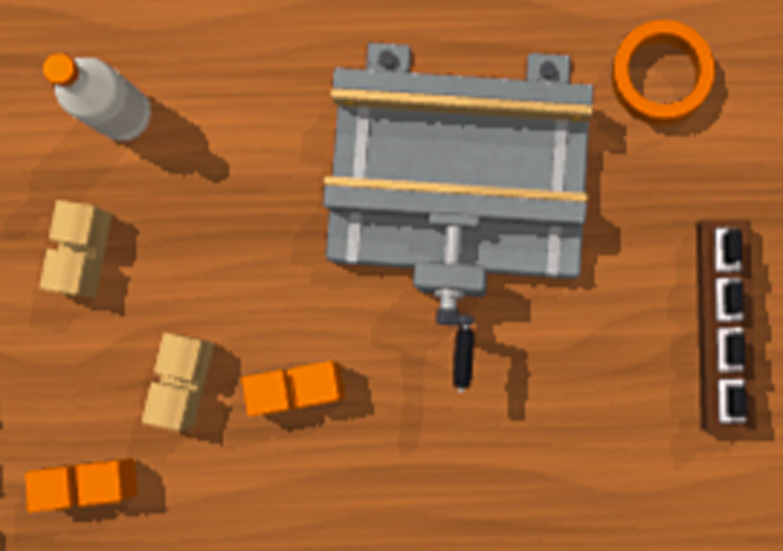

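```bash
cat >> h.py <<'E'
def rectfit(W,box,zlo,zhi,im=None,cond=None):
    u0,v0,u1,v1=box; P=W[v0:v1,u0:u1].reshape(-1,3); m=(P[:,2]>zlo)&(P[:,2]<zhi)
    if cond is not None: m&=cond[v0:v1,u0:u1].reshape(-1)
    P=P[m]; (c,s,a)=cv2.minAreaRect((P[:,:2]*1000).astype(np.float32))
    return np.round(c,1),np.round(s,1),round(a,1),len(P),np.round(np.median(P[:,2])*1000,1)
E
python3 - <<'E'
from h import *
d=np.load("pics/top1d.npy");W=cloud("top",d)
for b in ([90,160,122,206],[125,208,155,250],[158,220,202,250],[85,252,132,285]):
    print(rectfit(W,b,.042,.06))
print("rack",rectfit(W,[312,168,350,255],.028,.04), "grips",rectfit(W,[312,168,350,255],.068,.09),"shoulder",rectfit(W,[312,168,350,255],.038,.05))
print("vise jaw tops",rectfit(W,[180,105,300,205],.064,.08))
print("fixed",rectfit(W,[180,105,300,150],.064,.08))
print("moving",rectfit(W,[180,150,300,203],.064,.078))
print("bed",rectfit(W,[180,105,300,205],.03,.04))
print("knob",rectfit(W,[225,205,255,245],.05,.14))
for v in range(206,240,2): 
    print(v,[tuple(np.round(W[v,u]*1000).astype(int)) for u in range(234,246,2)])
E
```

```text
(array([571.5, 367.5]), array([40.7, 89.7]), 79.6, 390, np.float64(50.2))
(array([434.8, 262.3]), array([39.1, 90. ]), 76.9, 402, np.float64(50.4))
(array([424.8, 146. ]), array([37.9, 90.7]), 8.8, 386, np.float64(50.8))
(array([335.2, 358.6]), array([38.1, 91.8]), 5.5, 416, np.float64(50.1))
rack (array([ 477.3, -295.1]), array([ 51.3, 215.5]), 88.9, 752, np.float64(35.0)) grips (array([ 476.5, -294.1]), array([ 14.8, 181.6]), 88.5, 247, np.float64(78.2)) shoulder (array([ 477.2, -293.7]), array([ 49. , 208.5]), 89.2, 258, np.float64(42.2))
vise jaw tops (array([618.3, -23.2]), array([259.2, 230.5]), 85.1, 2184, np.float64(72.4))
fixed (array([716.9, -31.8]), array([259.2,  33.4]), 84.8, 946, np.float64(72.4))
moving (array([565.4, -18.4]), array([258.6, 112.6]), 85.0, 1149, np.float64(72.2))
bed (array([631.2, -60.8]), array([232. , 370.9]), 13.8, 3506, np.float64(34.7))
knob (array([462.5, -26.7]), array([85. , 36.6]), 15.1, 213, np.float64(94.9))
206 [(np.int64(498), np.int64(-13), np.int64(74)), (np.int64(498), np.int64(-19), np.int64(70)), (np.int64(502), np.int64(-22), np.int6
[... 3890 characters left out ...]
np.int64(91)), (np.int64(418), np.int64(-26), np.int64(0)), (np.int64(417), np.int64(-32), np.int64(0)), (np.int64(417), np.int64(-38), np.int64(4))]
236 [(np.int64(412), np.int64(-7), np.int64(-2)), (np.int64(412), np.int64(-14), np.int64(2)), (np.int64(412), np.int64(-20), np.int64(-1)), (np.int64(412), np.int64(-26), np.int64(1)), (np.int64(411), np.int64(-32), np.int64(1)), (np.int64(411), np.int64(-38), np.int64(3))]
238 [(np.int64(406), np.int64(-7), np.int64(-1)), (np.int64(406), np.int64(-13), np.int64(1)), (np.int64(406), np.int64(-20), np.int64(2)), (np.int64(406), np.int64(-26), np.int64(4)), (np.int64(406), np.int64(-32), np.int64(2)), (np.int64(405), np.int64(-37), np.int64(0))]
```

```bash
cat >> h.py <<'E'
def inframe(W,th,o=(0,0)):
    c,s=np.cos(th),np.sin(th); X=W[...,0]-o[0];Y=W[...,1]-o[1]
    return np.stack([c*X+s*Y,-s*X+c*Y,W[...,2]],-1)
E
python3 - <<'E'
from h import *
d=np.load("pics/top1d.npy");W=cloud("top",d)
for deg in (-4.6,-5,-5.4):
    V=inframe(W,np.radians(deg))*1000
    B=V[105:205,180:300].reshape(-1,3); t=B[(B[:,2]>65)&(B[:,2]<80)]
    h,e=np.histogram(t[:,0],np.arange(500,760,2)); print(deg,[(int(a),int(b)) for a,b in zip(e,h) if b])
V=inframe(W,np.radians(-5.05))*1000
B=V[105:205,180:300].reshape(-1,3); t=B[(B[:,2]>65)&(B[:,2]<80)]
f=t[t[:,0]>690]; print("fixed y ext",np.percentile(f[:,1],[.5,99.5]),"x",np.percentile(f[:,0],[1,99]))
K=V[205:240,228:250].reshape(-1,3);k=K[(K[:,2]>80)&(K[:,0]<480)]; print("knob",np.percentile(k,[2,50,98],axis=0))
S=V[190:208,228:245].reshape(-1,3); s=S[(S[:,2]>55)]; print("screw/nut",np.percentile(s,[2,50,98],axis=0))
B=V[150:205,180:300].reshape(-1,3); t=B[(B[:,2]>74)&(B[:,2]<90)]; print("nut",np.percentile(t,[2,50,98],axis=0))
R=V[150:205,395:465]
for b in ([395,155,462,206],[92,115,135,150],[288,100,328,144]): 
    q=W[b[1]:b[3],b[0]:b[2]].reshape(-1,3)*1000;q=q[q[:,2]>15];print(b,np.percentile(q,[2,50,98],axis=0).round())
E
```

```text
-4.6 [(502, 4), (504, 1), (506, 3), (508, 3), (510, 8), (512, 6), (514, 5), (516, 16), (518, 8), (520, 8), (522, 10), (524, 6), (526, 11), (528, 6), (530, 6), (532, 8), (534, 7), (536, 3), (538, 8), (540, 15), (542, 4), (544, 1), (546, 3), (548, 5), (550, 2), (552, 2), (554, 4), (556, 3), (558, 1), (560, 5), (562, 4), (564, 2), (566, 3), (568, 4), (570, 2), (572, 1), (574, 5), (576, 1), (578, 2), (580, 12), (582, 15), (584, 10), (586, 11), (588, 19), (590, 56), (592, 65), (594, 63), (596, 64), (598, 65), (600, 61), (602, 63), (604, 61), (606, 68), (608, 56), (610, 56), (612, 67), (614, 62), (616, 64), (618, 60), (620, 25), (698, 2), (700, 53), (702, 78), (704, 56), (706, 59), (708, 54), (710, 69), (712, 61), (714, 63), (716, 58), (718, 58), (720, 62), (722, 62), (724, 55), (726, 61), (728, 56), (730, 28), (732, 3)]
-5 [(502, 4), (504, 3), (506, 1), (508, 3), (510, 8), (512, 7), (514, 4), (516, 16), (518, 9), (520, 8), (522, 10), (524, 8), (526, 10), (528, 5), (530, 6), (532, 7), (534, 7), (536, 5), (538, 7), (540, 14), (542, 4), (544, 2), (546, 2), (548, 5), (550, 3), (552, 1), (554,
[... 1361 characters left out ...]
96.69084565 159.05450796] x [700.77519056 730.76585676]
knob [[421.65325764   2.9481067   90.086642  ]
 [449.03181867  11.57479053  96.57661748]
 [477.03588195  20.59665391 102.57805974]]
screw/nut [[494.23696556   4.02532428  59.88860239]
 [523.55086697  28.70381793  79.01819394]
 [542.23375641  49.48276556  84.16691164]]
nut [[515.15382408 -85.61616146  74.07186254]
 [540.16592375  27.51239346  76.94087516]
 [618.49894856 150.30808058  83.9048548 ]]
[395, 155, 462, 206] [[ 508. -577.   24.]
 [ 545. -526.  203.]
 [ 591. -506.  212.]]
[92, 115, 135, 150] [[689. 300.  21.]
 [709. 318. 111.]
 [740. 348. 172.]]
[288, 100, 328, 144] [[ 693. -287.   18.]
 [ 743. -240.   36.]
 [ 792. -190.   41.]]
```

```bash
cat > pl.py <<'E'
# python3 pl.py x' y' z yawdeg  -> total tool-frame shift & turn from measured pose (V frame: rot -5.05deg, mm)
import sys; from h import *
TH=np.radians(-5.05)
def now():
    s=status.state(); p=s['tool_pos']; v=inframe(p,TH)*1000; R=s['ee_rot']
    yaw=np.degrees(np.arctan2(R[1,0],R[0,0]))
    return s,v,R,yaw
def go(x,y,z,yaw=None):
    from scipy.spatial.transform import Rotation as Ro
    s,v,R,yw=now(); c,sn=np.cos(TH),np.sin(TH)
    w=np.array([c*x-sn*y,sn*x+c*y,z])/1000
    a=np.radians(yw if yaw is None else yaw)
    Rt=np.array([[np.cos(a),np.sin(a),0],[np.sin(a),-np.cos(a),0],[0,0,-1.]])
    return R.T@(w-s['tool_pos'])*1000, Ro.from_matrix(R.T@Rt).as_rotvec()
if __name__=="__main__":
    a=[float(q) for q in sys.argv[1:]]
    s,v,R,yw=now(); print("t",round(s['t'],2),"V",v.round(1),"yaw",round(yw,2),"F",s['contact_force'].round(1),"w",round(s['grip_width']*88,1))
    if len(a)>=3:
        d,r=go(*a); print("slide",d.round(1),"rot",r.round(3))
E
python3 pl.py 441 11.5 250 -5.05
```

```text
t 0.8 V [ 302.2 -518.3  222.7] yaw 25.2 F [ 0.6 -0.5  0.1] w 87.8
slide [ 386.8 -387.8  -27.3] rot [-0.     0.     0.528]
```

>>> step_arm --plan '[{"slide": [40, -40, -30], "delta_rot": [0, 0, 0.1], "hand": 100}, {"slide": [80, -80, -30], "delta_rot": [0, 0, 0.2], "hand": 100}, {"slide": [120, -120, -30], "delta_rot": [0, 0, 0.3], "hand": 100}, {"slide": [160, -160, -30], "delta_rot": [0, 0, 0.4], "hand": 100}, {"slide": [200, -200, -30], "delta_rot": [0, 0, 0.528], "hand": 100}]'

```text
t: 1.42
tool_pos: [0.3517, -0.2752, 0.2529]
ee_rot: [[0.996, -0.093, 0.001], [-0.093, -0.996, -0.0], [0.001, 0.0, -1.0]]
contact_force: [1.4, -0.6, -0.0]
grip_width: 0.999
```

```bash
python3 pl.py 441 11.5 150 -5.05
```

```text
t 1.43 V [ 374.5 -243.1  252.9] yaw -5.31 F [ 1.4 -0.6 -0. ] w 87.9
slide [  65.2 -255.   102.9] rot [ 0.    -0.001 -0.005]
```

>>> step_arm --plan '[{"slide": [15, -60, 0], "delta_rot": [0, 0, 0], "hand": 100}, {"slide": [30, -120, 10], "delta_rot": [0, 0, 0], "hand": 100}, {"slide": [45, -175, 40], "delta_rot": [0, 0, 0], "hand": 100}, {"slide": [60, -225, 70], "delta_rot": [0, 0, 0], "hand": 100}, {"slide": [65, -255, 100], "delta_rot": [0, 0, 0], "hand": 100}]'

```text
t: 2.05
tool_pos: [0.4395, -0.0263, 0.1522]
ee_rot: [[0.996, -0.086, 0.002], [-0.086, -0.996, 0.0], [0.002, -0.0, -1.0]]
contact_force: [-0.6, -1.0, -0.5]
grip_width: 0.998
```

```bash
python3 pl.py 441 11.5 75 -5.05; python3 - <<'E'
from h import *
im,d=viewer.get_image("side"); cv2.imwrite("pics/s2.png",im[:,:,::-1])
im,d=viewer.get_image("top"); cv2.imwrite("pics/t2.png",im[:,:,::-1])
E
```

```text
t 2.05 V [440.1  12.5 152.2] yaw -4.94 F [-0.6 -1.  -0.5] w 87.8
slide [ 0.8  1.  77.2] rot [-0.    -0.002  0.002]
```

View pics/s2.png

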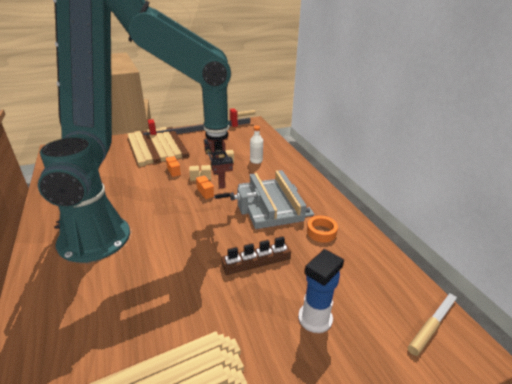

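View pics/t2.png

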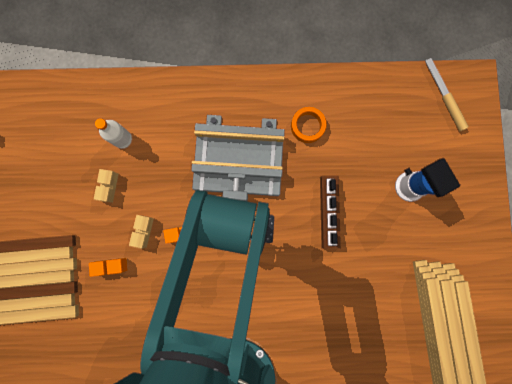

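```bash
python3 - <<'E'
from h import *
s=status.state(); p=s['tool_pos']; print(proj("side",p),proj("top",p)); 
print(proj("side",[[.4523,-.028,.0887],[.4395,-.026,.0887]]))
im=cv2.imread("pics/s2.png")[:,:,::-1]; crop(im,170,120,320,240,5,"pics/c2.png")
E
```

```text
[[218.2443379  181.68821577]] [[237.67451389 227.24455647]]
[[223.40736849 195.84599381]
 [219.81208225 196.23138455]]
```

View pics/c2.png

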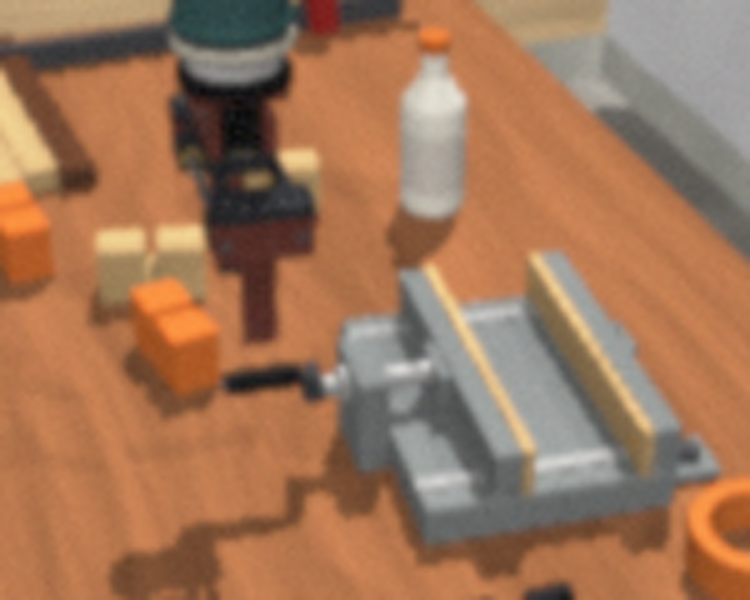

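>>> step_arm --plan '[{"slide": [1, 1, 25], "delta_rot": [0, 0, 0], "hand": 100}, {"slide": [1, 1, 50], "delta_rot": [0, 0, 0], "hand": 100}, {"slide": [1, 1, 77], "delta_rot": [0, 0, 0], "hand": 100}, {"slide": [1, 1, 77], "delta_rot": [0, 0, 0], "hand": 20}, {"slide": [1, 1, 77], "delta_rot": [0, 0, 0], "hand": 0}]'

```text
t: 2.78
tool_pos: [0.4402, -0.0303, 0.0768]
ee_rot: [[0.996, -0.089, 0.001], [-0.089, -0.996, -0.0], [0.001, 0.0, -1.0]]
contact_force: [0.8, 0.7, -0.3]
grip_width: 0.808
```

>>> step_arm --plan '[{"slide": [0, 0, 0], "delta_rot": [0, 0, 0], "hand": 0}, {"slide": [0, 0, 0], "delta_rot": [0, 0, 0], "hand": 0}, {"slide": [0, 0, 0], "delta_rot": [0, 0, 0], "hand": 0}, {"slide": [0, 0, 0], "delta_rot": [0, 0, 0], "hand": 0}, {"slide": [0, 0, 0], "delta_rot": [0, 0, 0], "hand": 0}]'

```text
t: 3.4
tool_pos: [0.4394, -0.0292, 0.0757]
ee_rot: [[0.996, -0.088, -0.0], [-0.088, -0.996, 0.001], [-0.0, -0.001, -1.0]]
contact_force: [2.2, 7.1, -0.3]
grip_width: 0.246
```

```bash
python3 pl.py 441 11.5 75 -5.05;
```

```text
t 3.4 V [440.2   9.6  75.7] yaw -5.07 F [ 2.2  7.1 -0.3] w 21.6
slide [ 0.8 -1.9  0.7] rot [-0.001  0.    -0.   ]
```

>>> step_arm --plan '[{"slide": [0, 0, 0], "delta_rot": [0, 0, 0], "hand": 0}, {"slide": [0, 0, 0], "delta_rot": [0, 0, 0], "hand": 0}, {"slide": [0, 0, 0], "delta_rot": [0, 0, 0], "hand": 0}, {"slide": [0, 0, 0], "delta_rot": [0, 0, 0], "hand": 0}, {"slide": [0, 0, 0], "delta_rot": [0, 0, 0], "hand": 0}]'

```text
t: 4.03
tool_pos: [0.4395, -0.0288, 0.0756]
ee_rot: [[0.996, -0.089, 0.0], [-0.089, -0.996, 0.001], [-0.0, -0.001, -1.0]]
contact_force: [0.9, 4.2, -0.1]
grip_width: 0.206
```

```bash
python3 pl.py 441 11.5 75 -5.05;
```

```text
t 4.03 V [440.3  10.   75.6] yaw -5.09 F [ 0.9  4.2 -0.1] w 18.1
slide [ 0.7 -1.5  0.6] rot [-0.001  0.    -0.001]
```

```bash
cat > circ.py <<'E'
import numpy as np,sys
def circ(p0,step,calls,start=0):
    P=lambda f:np.array([-12*f/360,-35*np.sin(np.radians(f)),-35*np.cos(np.radians(f))])
    for c in range(calls):
        b=p0+c*5*step
        print([ (P(b+(i+1)*step)-P(b)).round(1).tolist() for i in range(5)])
circ(*[float(a) for a in sys.argv[1:3]],int(sys.argv[3]))
E
python3 circ.py -36.5 30 5
```

```text
[[-1.0, -16.9, -6.6], [-2.0, -34.8, -4.0], [-3.0, -49.0, 7.3], [-4.0, -55.6, 24.2], [-5.0, -52.9, 42.1]]
[[-1.0, 11.3, 14.2], [-2.0, 28.1, 20.8], [-3.0, 46.1, 18.1], [-4.0, 60.2, 6.9], [-5.0, 66.9, -10.0]]
[[-1.0, -2.7, -17.9], [-2.0, -14.0, -32.1], [-3.0, -30.8, -38.7], [-4.0, -48.7, -36.1], [-5.0, -62.9, -24.8]]
[[-1.0, -6.6, 16.9], [-2.0, -4.0, 34.8], [-3.0, 7.3, 49.0], [-4.0, 24.2, 55.6], [-5.0, 42.1, 52.9]]
[[-1.0, 14.2, -11.3], [-2.0, 20.8, -28.1], [-3.0, 18.1, -46.1], [-4.0, 6.9, -60.2], [-5.0, -10.0, -66.9]]
```

>>> step_arm --plan '[{"slide": [-1, -16.9, -6.6], "delta_rot": [0, 0, 0], "hand": 0}, {"slide": [-2, -34.8, -4], "delta_rot": [0, 0, 0], "hand": 0}, {"slide": [-3, -49, 7.3], "delta_rot": [0, 0, 0], "hand": 0}, {"slide": [-4, -55.6, 24.2], "delta_rot": [0, 0, 0], "hand": 0}, {"slide": [-5, -52.9, 42.1], "delta_rot": [0, 0, 0], "hand": 0}]'

```text
t: 4.65
tool_pos: [0.4394, 0.0252, 0.0336]
ee_rot: [[0.996, -0.088, 0.001], [-0.088, -0.996, 0.002], [0.001, -0.002, -1.0]]
contact_force: [-1.2, 0.1, 6.8]
grip_width: 0.211
```

```bash
python3 pl.py
```

```text
t 4.65 V [435.5  63.8  33.6] yaw -5.06 F [-1.2  0.1  6.8] w 18.6
```

Tracks well (forces about 7 N). Continue round.

>>> step_arm --plan '[{"slide": [-1, 11.3, 14.2], "delta_rot": [0, 0, 0], "hand": 0}, {"slide": [-2, 28.1, 20.8], "delta_rot": [0, 0, 0], "hand": 0}, {"slide": [-3, 46.1, 18.1], "delta_rot": [0, 0, 0], "hand": 0}, {"slide": [-4, 60.2, 6.9], "delta_rot": [0, 0, 0], "hand": 0}, {"slide": [-5, 66.9, -10], "delta_rot": [0, 0, 0], "hand": 0}]'

```text
t: 5.28
tool_pos: [0.4283, -0.0417, 0.0434]
ee_rot: [[0.996, -0.09, -0.0], [-0.09, -0.996, 0.003], [-0.0, -0.003, -1.0]]
contact_force: [6.8, 18.6, -5.3]
grip_width: 0.203
```

>>> step_arm --plan '[{"slide": [-1, -2.7, -17.9], "delta_rot": [0, 0, 0], "hand": 0}, {"slide": [-2, -14, -32.1], "delta_rot": [0, 0, 0], "hand": 0}, {"slide": [-3, -30.8, -38.7], "delta_rot": [0, 0, 0], "hand": 0}, {"slide": [-4, -48.7, -36.1], "delta_rot": [0, 0, 0], "hand": 0}, {"slide": [-5, -62.9, -24.8], "delta_rot": [0, 0, 0], "hand": 0}]'

```text
t: 5.9
tool_pos: [0.429, 0.0213, 0.0695]
ee_rot: [[0.996, -0.089, 0.001], [-0.089, -0.996, 0.001], [0.001, -0.001, -1.0]]
contact_force: [-1.4, -0.5, 6.2]
grip_width: 0.206
```

>>> step_arm --plan '[{"slide": [-1, -6.6, 16.9], "delta_rot": [0, 0, 0], "hand": 0}, {"slide": [-2, -4, 34.8], "delta_rot": [0, 0, 0], "hand": 0}, {"slide": [-3, 7.3, 49], "delta_rot": [0, 0, 0], "hand": 0}, {"slide": [-4, 24.2, 55.6], "delta_rot": [0, 0, 0], "hand": 0}, {"slide": [-5, 42.1, 52.9], "delta_rot": [0, 0, 0], "hand": 0}]'

```text
t: 6.52
tool_pos: [0.4202, -0.0204, 0.0152]
ee_rot: [[0.996, -0.089, -0.0], [-0.089, -0.996, 0.002], [-0.0, -0.002, -1.0]]
contact_force: [1.5, 14.6, 15.9]
grip_width: 0.206
```

>>> step_arm --plan '[{"slide": [-1, 14.2, -11.3], "delta_rot": [0, 0, 0], "hand": 0}, {"slide": [-2, 20.8, -28.1], "delta_rot": [0, 0, 0], "hand": 0}, {"slide": [-3, 18.1, -46.1], "delta_rot": [0, 0, 0], "hand": 0}, {"slide": [-4, 6.9, -60.2], "delta_rot": [0, 0, 0], "hand": 0}, {"slide": [-5, -10, -66.9], "delta_rot": [0, 0, 0], "hand": 0}]'

```text
t: 7.15
tool_pos: [0.4161, -0.0115, 0.0827]
ee_rot: [[0.996, -0.088, 0.0], [-0.088, -0.996, -0.002], [0.0, 0.002, -1.0]]
contact_force: [1.9, -6.1, -10.5]
grip_width: 0.206
```

```bash
python3 pl.py 440 31 180
```

```text
t 7.15 V [415.5  25.2  82.7] yaw -5.04 F [  1.9  -6.1 -10.5] w 18.1
slide [ 24.5  -5.6 -97.3] rot [ 0.002 -0.    -0.   ]
```

>>> step_arm --plan '[{"slide": [0, 0, 0], "delta_rot": [0, 0, 0], "hand": 100}, {"slide": [0, 0, 0], "delta_rot": [0, 0, 0], "hand": 100}, {"slide": [0, 0, -30], "delta_rot": [0, 0, 0], "hand": 100}, {"slide": [0, 0, -75], "delta_rot": [0, 0, 0], "hand": 100}, {"slide": [0, 0, -97], "delta_rot": [0, 0, 0], "hand": 100}]'

```text
t: 7.78
tool_pos: [0.4168, -0.0112, 0.1811]
ee_rot: [[0.996, -0.089, 0.002], [-0.089, -0.996, -0.0], [0.002, 0.0, -1.0]]
contact_force: [0.4, 0.2, -0.2]
grip_width: 0.735
```

```bash
python3 - <<'E'
from pl import *
def w2v(x,y): v=inframe(np.array([x,y,0.]),TH); return v[:2].round(1)
print(w2v(434.8,262.3),w2v(571.5,367.5))
E
python3 pl.py 410 299.5 120 -13.1
```

```text
[410.  299.6] [536.9 416.4]
t 7.78 V [416.2  25.5 181.1] yaw -5.08 F [ 0.4  0.2 -0.2] w 64.6
slide [  -6.5 -274.    61. ] rot [-0.    -0.002  0.14 ]
```

>>> step_arm --plan '[{"slide": [-1, -60, 0], "delta_rot": [0, 0, 0.03], "hand": 100}, {"slide": [-3, -120, 0], "delta_rot": [0, 0, 0.07], "hand": 100}, {"slide": [-4, -180, 0], "delta_rot": [0, 0, 0.1], "hand": 100}, {"slide": [-5, -235, 20], "delta_rot": [0, 0, 0.14], "hand": 100}, {"slide": [-6.5, -274, 50], "delta_rot": [0, 0, 0.14], "hand": 100}]'

```text
t: 8.4
tool_pos: [0.4348, 0.2652, 0.1292]
ee_rot: [[0.974, -0.226, 0.002], [-0.226, -0.974, 0.001], [0.002, -0.002, -1.0]]
contact_force: [1.2, -1.2, 0.9]
grip_width: 1.002
```

```bash
python3 - <<'E'
from h import *
im,d=viewer.get_image("top"); np.save("pics/t3d.npy",d); crop(im,80,100,350,290,2.9,"pics/t3.png")
V=inframe(cloud("top",d),np.radians(-5.05))*1000
B=V[105:205,180:300].reshape(-1,3)
for lo,hi in((690,745),(560,640)):
  t=B[(B[:,2]>65)&(B[:,2]<78)&(B[:,0]>lo)&(B[:,0]<hi)]; h,e=np.histogram(t[:,0],np.arange(lo,hi,2)); print([(int(a),int(b)) for a,b in zip(e,h) if b>10])
E
python3 pl.py 410 299.5 12 -13.1
```

```text
[(700, 65), (702, 70), (704, 63), (706, 59), (708, 47), (710, 74), (712, 60), (714, 55), (716, 59), (718, 73), (720, 50), (722, 59), (724, 59), (726, 62), (728, 55), (730, 21)]
[(560, 13), (564, 31), (566, 74), (568, 57), (570, 62), (572, 63), (574, 66), (576, 58), (578, 62), (580, 64), (582, 62), (584, 60), (586, 62), (588, 68), (590, 62), (592, 61), (594, 53)]
t 8.45 V [407.7 304.6 125.5] yaw -13.04 F [ 0.4  2.7 -1.3] w 87.4
slide [  3.3   4.9 113.4] rot [-0.001  0.003  0.001]
```

View pics/t3.png

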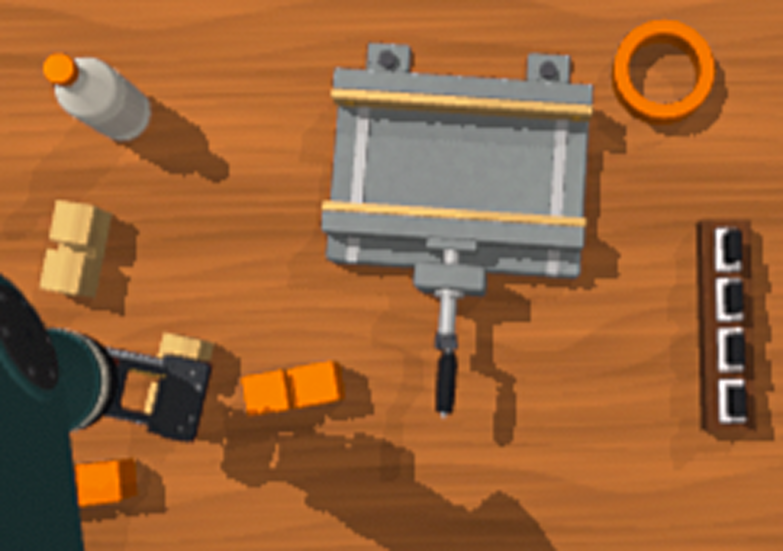

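>>> step_arm --plan '[{"slide": [1, 2, 15], "delta_rot": [0, 0, 0], "hand": 100}, {"slide": [1, 2, 30], "delta_rot": [0, 0, 0], "hand": 100}, {"slide": [1, 2, 50], "delta_rot": [0, 0, 0], "hand": 100}, {"slide": [1, 2, 50], "delta_rot": [0, 0, 0], "hand": 100}, {"slide": [1, 2, 50], "delta_rot": [0, 0, 0], "hand": 100}]'

```text
t: 9.07
tool_pos: [0.4345, 0.26, 0.0798]
ee_rot: [[0.974, -0.227, 0.0], [-0.227, -0.974, 0.0], [0.0, -0.0, -1.0]]
contact_force: [-0.2, 0.3, 1.3]
grip_width: 1.001
```

```bash
python3 pl.py 410 299.5 12 -13.1
```

```text
t 9.07 V [409.9 297.2  79.8] yaw -13.15 F [-0.2  0.3  1.3] w 88.1
slide [-0.3 -2.2 67.8] rot [-0.    -0.    -0.001]
```

>>> step_arm --plan '[{"slide": [0, -2, 25], "delta_rot": [0, 0, 0], "hand": 100}, {"slide": [0, -2, 50], "delta_rot": [0, 0, 0], "hand": 100}, {"slide": [0, -2, 68], "delta_rot": [0, 0, 0], "hand": 100}, {"slide": [0, -2, 68], "delta_rot": [0, 0, 0], "hand": 20}, {"slide": [0, -2, 68], "delta_rot": [0, 0, 0], "hand": 20}]'

```text
t: 9.7
tool_pos: [0.4354, 0.2629, 0.0124]
ee_rot: [[0.974, -0.226, 0.001], [-0.226, -0.974, 0.001], [0.001, -0.001, -1.0]]
contact_force: [-0.1, 0.9, 0.4]
grip_width: 0.81
```

>>> step_arm --plan '[{"slide": [0, 0, 0], "delta_rot": [0, 0, 0], "hand": 20}, {"slide": [0, 0, 0], "delta_rot": [0, 0, 0], "hand": 20}, {"slide": [0, 0, 0], "delta_rot": [0, 0, 0], "hand": 20}, {"slide": [0, 0, 0], "delta_rot": [0, 0, 0], "hand": 20}, {"slide": [0, 0, 0], "delta_rot": [0, 0, 0], "hand": 20}]'

```text
t: 10.32
tool_pos: [0.4347, 0.2628, 0.0117]
ee_rot: [[0.974, -0.226, 0.0], [-0.226, -0.974, 0.0], [0.0, -0.0, -1.0]]
contact_force: [-0.4, 0.5, 4.2]
grip_width: 0.431
```

```bash
python3 pl.py 410 299.5 120 -5.05
```

```text
t 10.32 V [409.9 300.1  11.7] yaw -13.07 F [-0.4  0.5  4.2] w 37.9
slide [   0.2    0.5 -108.3] rot [-0.   -0.   -0.14]
```

>>> step_arm --plan '[{"slide": [0, 0, -15], "delta_rot": [0, 0, 0], "hand": 0}, {"slide": [0, 0, -50], "delta_rot": [0, 0, 0], "hand": 0}, {"slide": [0, 0, -90], "delta_rot": [0, 0, -0.04], "hand": 0}, {"slide": [0, 0, -120], "delta_rot": [0, 0, -0.08], "hand": 0}, {"slide": [0, 0, -135], "delta_rot": [0, 0, -0.14], "hand": 0}]'

```text
t: 10.95
tool_pos: [0.4352, 0.2629, 0.1489]
ee_rot: [[0.996, -0.086, 0.003], [-0.086, -0.996, 0.001], [0.002, -0.001, -1.0]]
contact_force: [0.5, 1.2, -0.7]
grip_width: 0.428
```

```bash
python3 pl.py 647.5 -9 150 -5.05
```

```text
t 10.95 V [410.4 300.2 148.9] yaw -4.95 F [ 0.5  1.2 -0.7] w 37.6
slide [236.6 309.6  -0.9] rot [-0.001 -0.002  0.002]
```

>>> step_arm --plan '[{"slide": [30, 40, 0], "delta_rot": [0, 0, 0], "hand": 0}, {"slide": [65, 85, 0], "delta_rot": [0, 0, 0], "hand": 0}, {"slide": [100, 130, 0], "delta_rot": [0, 0, 0], "hand": 0}, {"slide": [135, 175, 0], "delta_rot": [0, 0, 0], "hand": 0}, {"slide": [165, 215, 0], "delta_rot": [0, 0, 0], "hand": 0}]'

```text
t: 11.58
tool_pos: [0.5808, 0.032, 0.1471]
ee_rot: [[0.996, -0.089, 0.0], [-0.089, -0.996, 0.0], [0.0, -0.0, -1.0]]
contact_force: [0.6, 0.6, -1.0]
grip_width: 0.432
```

>>> step_arm --plan '[{"slide": [35, 45, 0], "delta_rot": [0, 0, 0], "hand": 0}, {"slide": [60, 80, 0], "delta_rot": [0, 0, 0], "hand": 0}, {"slide": [71, 94, 0], "delta_rot": [0, 0, 0], "hand": 0}, {"slide": [71, 94, 0], "delta_rot": [0, 0, 0], "hand": 0}, {"slide": [71, 94, 0], "delta_rot": [0, 0, 0], "hand": 0}]'

```text
t: 12.2
tool_pos: [0.6412, -0.0644, 0.1463]
ee_rot: [[0.996, -0.087, -0.002], [-0.087, -0.996, 0.001], [-0.002, -0.001, -1.0]]
contact_force: [-0.6, 1.2, -1.1]
grip_width: 0.432
```

```bash
python3 pl.py 647.5 -9 150 -5.05; python3 - <<'E'
from h import *
im,d=viewer.get_image("side"); crop(im,170,100,330,240,5,"pics/s4.png")
im,d=viewer.get_image("top"); crop(im,160,80,360,260,4,"pics/t4.png")
E
```

```text
t 12.2 V [644.4  -7.7 146.3] yaw -5.0 F [-0.6  1.2 -1.1] w 38.0
slide [ 3.1  1.3 -3.7] rot [-0.001  0.002  0.001]
```

View pics/s4.png

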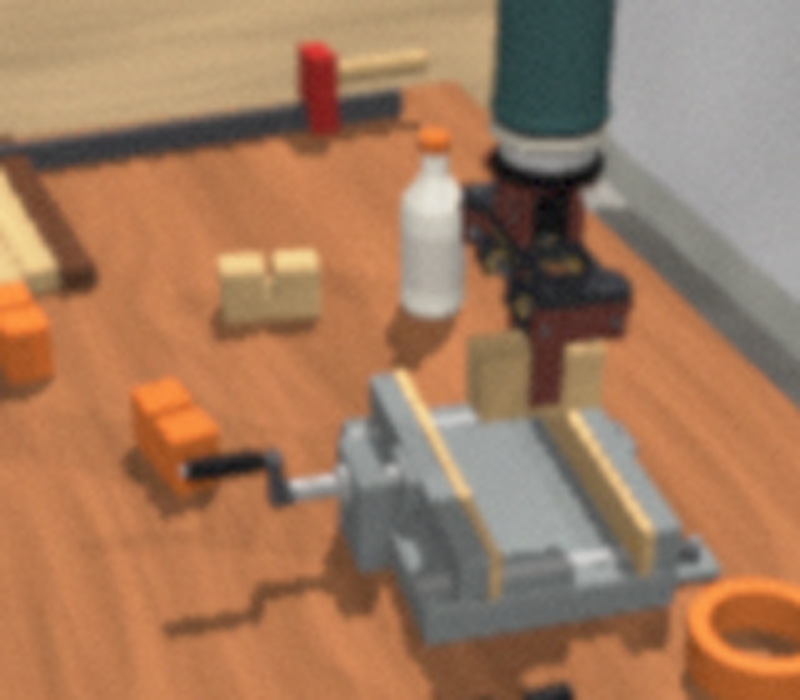

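View pics/t4.png

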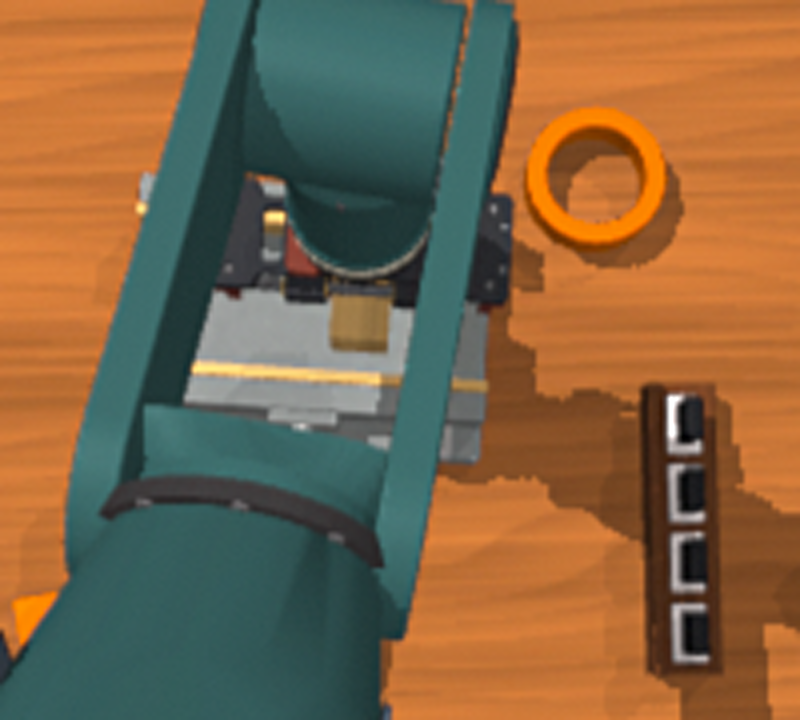

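>>> step_arm --plan '[{"slide": [3, 1.5, 20], "delta_rot": [0, 0, 0], "hand": 0}, {"slide": [3, 1.5, 45], "delta_rot": [0, 0, 0], "hand": 0}, {"slide": [3, 1.5, 70], "delta_rot": [0, 0, 0], "hand": 0}, {"slide": [3, 1.5, 90], "delta_rot": [0, 0, 0], "hand": 0}, {"slide": [3, 1.5, 90], "delta_rot": [0, 0, 0], "hand": 0}]'

```text
t: 12.92
tool_pos: [0.643, -0.0668, 0.0535]
ee_rot: [[0.996, -0.088, -0.005], [-0.088, -0.996, 0.001], [-0.005, -0.001, -1.0]]
contact_force: [-1.0, -0.1, -1.4]
grip_width: 0.434
```

```bash
python3 pl.py 647.5 -9 46.5 -5.05
```

```text
t 12.93 V [646.4  -9.9  53.5] yaw -5.02 F [-1.  -0.1 -1.4] w 38.2
slide [ 1.1 -0.9  7. ] rot [-0.001  0.005  0.   ]
```

>>> step_arm --plan '[{"slide": [1, -1, 4], "delta_rot": [0, 0, 0], "hand": 0}, {"slide": [1, -1, 7], "delta_rot": [0, 0, 0], "hand": 0}, {"slide": [1, -1, 7], "delta_rot": [0, 0, 0], "hand": 0}, {"slide": [1, -1, 7.5], "delta_rot": [0, 0, 0], "hand": 0}, {"slide": [1, -1, 7.5], "delta_rot": [0, 0, 0], "hand": 0}]'

```text
t: 13.55
tool_pos: [0.6465, -0.0668, 0.0491]
ee_rot: [[0.996, -0.088, 0.0], [-0.088, -0.996, -0.0], [0.0, -0.0, -1.0]]
contact_force: [-0.4, 0.3, -1.0]
grip_width: 0.436
```

```bash
python3 pl.py 647.5 -9 45.5 -5.05
```

```text
t 13.55 V [649.9  -9.7  49.1] yaw -5.06 F [-0.4  0.3 -1. ] w 38.4
slide [-2.4 -0.7  3.6] rot [-0. -0. -0.]
```

>>> step_arm --plan '[{"slide": [-2.4, -0.7, 2], "delta_rot": [0, 0, 0], "hand": 0}, {"slide": [-2.4, -0.7, 4], "delta_rot": [0, 0, 0], "hand": 0}, {"slide": [-2.4, -0.7, 4], "delta_rot": [0, 0, 0], "hand": 0}, {"slide": [-2.4, -0.7, 4], "delta_rot": [0, 0, 0], "hand": 0}, {"slide": [-2.4, -0.7, 4], "delta_rot": [0, 0, 0], "hand": 0}]'

```text
t: 14.18
tool_pos: [0.6436, -0.0657, 0.0457]
ee_rot: [[0.996, -0.088, -0.0], [-0.088, -0.996, 0.0], [-0.0, -0.0, -1.0]]
contact_force: [-3.7, 0.6, 7.3]
grip_width: 0.432
```

```bash
python3 pl.py 647.5 -9 45.5 -5.05
```

```text
t 14.18 V [646.9  -8.8  45.7] yaw -5.06 F [-3.7  0.6  7.3] w 38.0
slide [0.6 0.2 0.2] rot [-0.  0. -0.]
```

>>> step_arm --plan '[{"slide": [0, 0, 0], "delta_rot": [0, 0, 0], "hand": 75}, {"slide": [0, 0, 0], "delta_rot": [0, 0, 0], "hand": 75}, {"slide": [0, 0, -20], "delta_rot": [0, 0, 0], "hand": 75}, {"slide": [0, 0, -60], "delta_rot": [0, 0, 0], "hand": 75}, {"slide": [0, 0, -105], "delta_rot": [0, 0, 0], "hand": 75}]'

```text
t: 14.8
tool_pos: [0.6434, -0.0658, 0.15]
ee_rot: [[0.996, -0.088, -0.002], [-0.088, -0.996, 0.0], [-0.002, -0.0, -1.0]]
contact_force: [0.1, -0.8, 0.3]
grip_width: 0.751
```

```bash
python3 pl.py 537 416.4 140 -10.4
```

```text
t 14.8 V [646.7  -8.9 150. ] yaw -5.06 F [ 0.1 -0.8  0.3] w 66.1
slide [-109.7 -425.3   10.4] rot [-0.     0.002  0.093]
```

>>> step_arm --plan '[{"slide": [-25, -50, 0], "delta_rot": [0, 0, 0], "hand": 100}, {"slide": [-50, -100, 0], "delta_rot": [0, 0, 0.03], "hand": 100}, {"slide": [-75, -155, 0], "delta_rot": [0, 0, 0.06], "hand": 100}, {"slide": [-95, -212, 0], "delta_rot": [0, 0, 0.09], "hand": 100}, {"slide": [-105, -270, 0], "delta_rot": [0, 0, 0.09], "hand": 100}]'

```text
t: 15.42
tool_pos: [0.5621, 0.214, 0.1499]
ee_rot: [[0.984, -0.178, -0.0], [-0.178, -0.984, -0.0], [-0.0, 0.0, -1.0]]
contact_force: [0.9, 0.7, 0.4]
grip_width: 0.998
```

```bash
python3 - <<'E'
from h import *
im,d=viewer.get_image("top"); np.save("pics/t5d.npy",d); crop(im,80,100,300,290,3.5,"pics/t5.png")
W=cloud("top",d)
print(rectfit(W,[90,160,122,206],.042,.06))
V=inframe(W,np.radians(-5.05))
print(rectfit(V,[200,120,290,200],.079,.095))
E
python3 pl.py 537 416.4 140 -10.4
```

```text
(array([536.9, 390.7]), array([15.5,  1.9]), 16.0, 7, np.float64(51.4))
(array([614.1,  -0.9]), array([116. , 203.7]), 84.9, 541, np.float64(83.8))
t 15.47 V [540.  269.7 150.1] yaw -10.08 F [0.5 5.3 1. ] w 88.1
slide [ -15.9 -145.9   10.8] rot [-0.005  0.001  0.006]
```

View pics/t5.png

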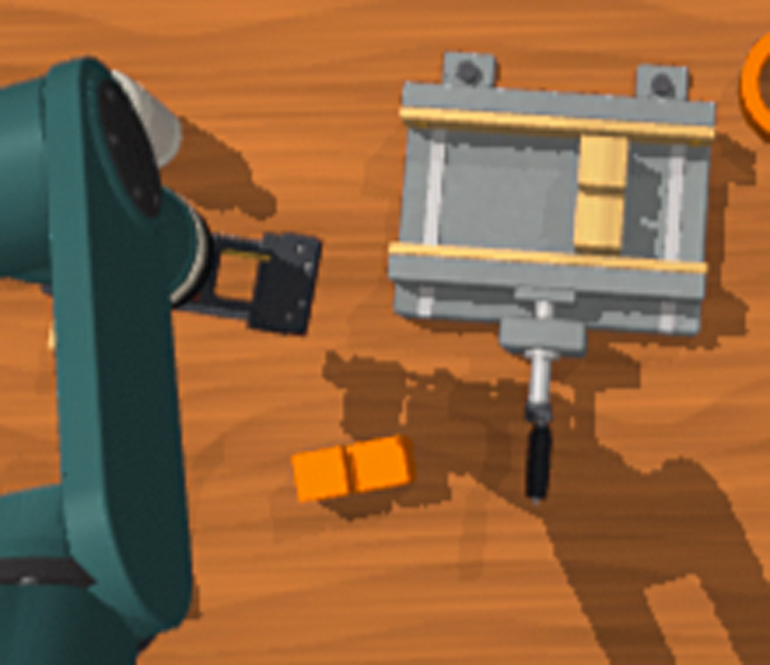

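>>> step_arm --plan '[{"slide": [-5, -50, 0], "delta_rot": [0, 0, 0.006], "hand": 100}, {"slide": [-10, -100, 0], "delta_rot": [0, 0, 0.006], "hand": 100}, {"slide": [-14, -144, 20], "delta_rot": [0, 0, 0.006], "hand": 100}, {"slide": [-14, -144, 60], "delta_rot": [0, 0, 0.006], "hand": 100}, {"slide": [-14, -144, 70], "delta_rot": [0, 0, 0.006], "hand": 100}]'

```text
t: 16.1
tool_pos: [0.5728, 0.3558, 0.0769]
ee_rot: [[0.983, -0.182, -0.005], [-0.182, -0.983, -0.002], [-0.004, 0.003, -1.0]]
contact_force: [0.0, -0.9, 0.9]
grip_width: 0.998
```

>>> step_arm --plan '[{"slide": [0, 0, 0], "delta_rot": [0, 0, 0], "hand": 100}, {"slide": [0, 0, 0], "delta_rot": [0, 0, 0], "hand": 100}, {"slide": [0, 0, 0], "delta_rot": [0, 0, 0], "hand": 100}, {"slide": [0, 0, 0], "delta_rot": [0, 0, 0], "hand": 100}, {"slide": [0, 0, 0], "delta_rot": [0, 0, 0], "hand": 100}]'

```text
t: 16.73
tool_pos: [0.5752, 0.3565, 0.0804]
ee_rot: [[0.983, -0.183, 0.001], [-0.183, -0.983, 0.0], [0.0, -0.0, -1.0]]
contact_force: [-0.8, -0.2, 0.2]
grip_width: 0.997
```

```bash
python3 pl.py 537 416.4 12 -10.4;  python3 - <<'E'
from h import *
im,d=viewer.get_image("side"); crop(im,170,100,330,240,5,"pics/s6.png")
E
```

```text
t 16.73 V [541.6 405.8  80.4] yaw -10.57 F [-0.8 -0.2  0.2] w 87.8
slide [ -5.6 -10.1  68.4] rot [-0.    -0.    -0.003]
```

View pics/s6.png

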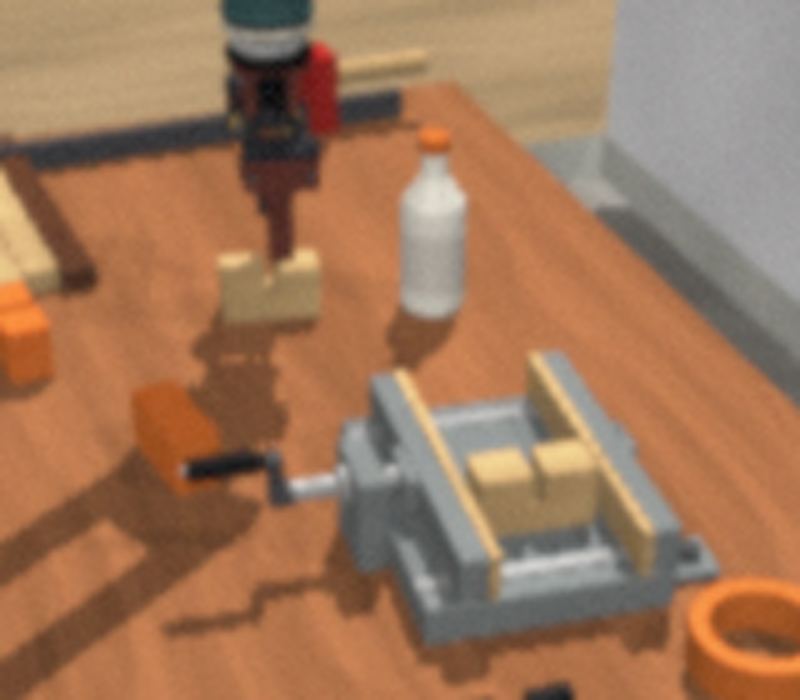

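>>> step_arm --plan '[{"slide": [-5.5, -10, 10], "delta_rot": [0, 0, 0], "hand": 100}, {"slide": [-5.5, -10, 35], "delta_rot": [0, 0, 0], "hand": 100}, {"slide": [-5.5, -10, 60], "delta_rot": [0, 0, 0], "hand": 100}, {"slide": [-5.5, -10, 68.5], "delta_rot": [0, 0, 0], "hand": 100}, {"slide": [-5.5, -10, 68.5], "delta_rot": [0, 0, 0], "hand": 0}]'

```text
t: 17.4
tool_pos: [0.5708, 0.3675, 0.0106]
ee_rot: [[0.983, -0.183, -0.001], [-0.183, -0.983, -0.001], [-0.001, 0.001, -1.0]]
contact_force: [-0.1, -0.4, -0.1]
grip_width: 0.924
```

>>> step_arm --plan '[{"slide": [0, 0, 0], "delta_rot": [0, 0, 0], "hand": 0}, {"slide": [0, 0, 0], "delta_rot": [0, 0, 0], "hand": 0}, {"slide": [0, 0, 0], "delta_rot": [0, 0, 0], "hand": 0}, {"slide": [0, 0, 0], "delta_rot": [0, 0, 0], "hand": 0}, {"slide": [0, 0, 0], "delta_rot": [0, 0, 0], "hand": 0}]'

```text
t: 18.02
tool_pos: [0.5716, 0.3675, 0.0117]
ee_rot: [[0.983, -0.183, 0.0], [-0.183, -0.983, 0.0], [0.0, -0.0, -1.0]]
contact_force: [-0.2, -0.3, 1.8]
grip_width: 0.429
```

>>> step_arm --plan '[{"slide": [0, 0, 0], "delta_rot": [0, 0, 0], "hand": 0}, {"slide": [0, 0, 0], "delta_rot": [0, 0, 0], "hand": 0}, {"slide": [0, 0, 0], "delta_rot": [0, 0, 0], "hand": 0}, {"slide": [0, 0, 0], "delta_rot": [0, 0, 0], "hand": 0}, {"slide": [0, 0, 0], "delta_rot": [0, 0, 0], "hand": 0}]'

```text
t: 18.65
tool_pos: [0.5716, 0.3675, 0.0117]
ee_rot: [[0.983, -0.183, 0.0], [-0.183, -0.983, 0.0], [0.0, -0.0, -1.0]]
contact_force: [-0.2, -0.7, 4.6]
grip_width: 0.428
```

```bash
python3 pl.py 537 416.4 12 -10.4
```

```text
t 18.65 V [537.  416.3  11.7] yaw -10.55 F [-0.2 -0.7  4.6] w 37.6
slide [-0.  -0.1 -0.3] rot [-0.    -0.    -0.003]
```

Gripped. Lift, and plan to V (647, 71).

>>> step_arm --plan '[{"slide": [0, 0, -15], "delta_rot": [0, 0, 0], "hand": 0}, {"slide": [0, 0, -55], "delta_rot": [0, 0, 0], "hand": 0}, {"slide": [0, 0, -105], "delta_rot": [0, 0, -0.03], "hand": 0}, {"slide": [0, 0, -138], "delta_rot": [0, 0, -0.06], "hand": 0}, {"slide": [0, 0, -138], "delta_rot": [0, 0, -0.095], "hand": 0}]'

```text
t: 19.27
tool_pos: [0.5734, 0.3684, 0.153]
ee_rot: [[0.996, -0.088, 0.006], [-0.088, -0.996, 0.003], [0.005, -0.004, -1.0]]
contact_force: [-0.1, -0.5, -1.6]
grip_width: 0.429
```

```bash
python3 pl.py 647 71 150 -5.05
```

```text
t 19.27 V [538.7 417.5 153. ] yaw -5.02 F [-0.1 -0.5 -1.6] w 37.7
slide [108.1 346.5   2.4] rot [-0.004 -0.005  0.   ]
```

>>> step_arm --plan '[{"slide": [5, 50, 0], "delta_rot": [0, 0, 0], "hand": 0}, {"slide": [15, 105, 0], "delta_rot": [0, 0, 0], "hand": 0}, {"slide": [35, 160, 0], "delta_rot": [0, 0, 0], "hand": 0}, {"slide": [60, 210, 0], "delta_rot": [0, 0, 0], "hand": 0}, {"slide": [85, 260, 0], "delta_rot": [0, 0, 0], "hand": 0}]'

```text
t: 19.9
tool_pos: [0.6319, 0.0991, 0.1476]
ee_rot: [[0.996, -0.089, -0.003], [-0.089, -0.996, 0.0], [-0.003, 0.0, -1.0]]
contact_force: [0.6, 1.0, -1.3]
grip_width: 0.428
```

>>> step_arm --plan '[{"slide": [13, 45, 0], "delta_rot": [0, 0, 0], "hand": 0}, {"slide": [25, 85, 0], "delta_rot": [0, 0, 0], "hand": 0}, {"slide": [25, 85, 20], "delta_rot": [0, 0, 0], "hand": 0}, {"slide": [25, 85, 40], "delta_rot": [0, 0, 0], "hand": 0}, {"slide": [25, 85, 40], "delta_rot": [0, 0, 0], "hand": 0}]'

```text
t: 20.52
tool_pos: [0.6474, 0.0139, 0.1061]
ee_rot: [[0.996, -0.089, -0.007], [-0.089, -0.996, 0.001], [-0.007, -0.0, -1.0]]
contact_force: [-0.8, 0.1, -1.5]
grip_width: 0.433
```

```bash
python3 -c "
from h import *
im,d=viewer.get_image('side'); crop(im,170,100,330,240,5,'pics/s7.png')"; python3 pl.py 647 71 46 -5.05
```

```text
t 20.57 V [644.8  71.1 107.4] yaw -5.1 F [ 0.2  0.  -0.5] w 37.8
slide [ 2.5  0.1 61.4] rot [-0.     0.004 -0.001]
```

View pics/s7.png

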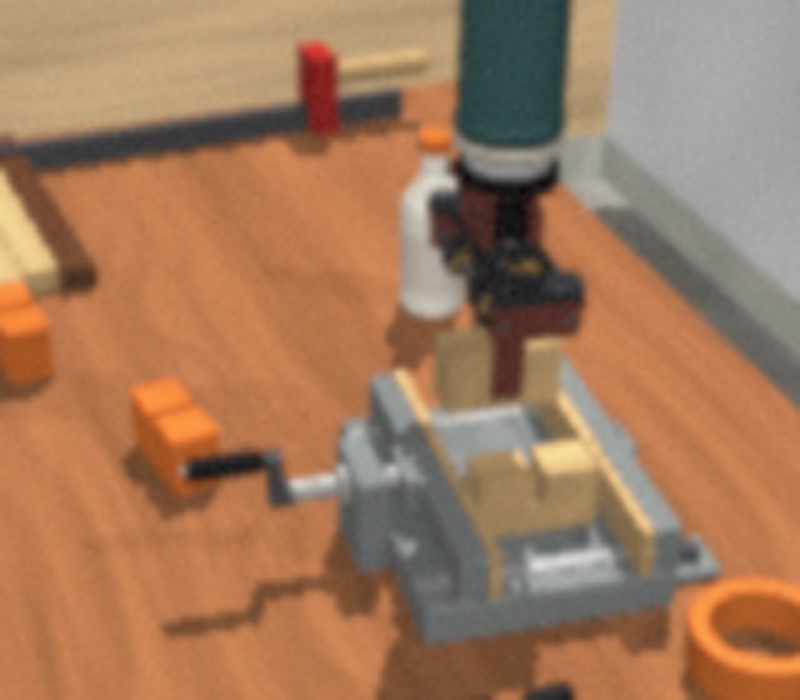

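>>> step_arm --plan '[{"slide": [0, 0, 20], "delta_rot": [0, 0, 0], "hand": 0}, {"slide": [0, 0, 40], "delta_rot": [0, 0, 0], "hand": 0}, {"slide": [0, 0, 53], "delta_rot": [0, 0, 0], "hand": 0}, {"slide": [0, 0, 53], "delta_rot": [0, 0, 0], "hand": 0}, {"slide": [0, 0, 53], "delta_rot": [0, 0, 0], "hand": 0}]'

```text
t: 21.2
tool_pos: [0.6509, 0.014, 0.0571]
ee_rot: [[0.996, -0.089, 0.001], [-0.089, -0.996, -0.0], [0.001, -0.0, -1.0]]
contact_force: [-0.8, 0.4, -1.2]
grip_width: 0.431
```

```bash
cd .;python3 pl.py 647 71 46 -5.05
```

```text
t 21.2 V [647.1  71.2  57.1] yaw -5.1 F [-0.8  0.4 -1.2] w 38.0
slide [-0.1  0.2 11.1] rot [-0.    -0.001 -0.001]
```

>>> step_arm --plan '[{"slide": [0, 0, 6], "delta_rot": [0, 0, 0], "hand": 0}, {"slide": [0, 0, 11.5], "delta_rot": [0, 0, 0], "hand": 0}, {"slide": [0, 0, 11.5], "delta_rot": [0, 0, 0], "hand": 0}, {"slide": [0, 0, 11.5], "delta_rot": [0, 0, 0], "hand": 0}, {"slide": [0, 0, 11.5], "delta_rot": [0, 0, 0], "hand": 0}]'

```text
t: 21.82
tool_pos: [0.6507, 0.0139, 0.0454]
ee_rot: [[0.996, -0.089, 0.001], [-0.089, -0.996, 0.0], [0.001, -0.0, -1.0]]
contact_force: [-0.6, 0.5, 6.0]
grip_width: 0.431
```

>>> step_arm --plan '[{"slide": [0, 0, 0], "delta_rot": [0, 0, 0], "hand": 75}, {"slide": [0, 0, 0], "delta_rot": [0, 0, 0], "hand": 75}, {"slide": [0, 0, -20], "delta_rot": [0, 0, 0], "hand": 75}, {"slide": [0, 0, -60], "delta_rot": [0, 0, 0], "hand": 75}, {"slide": [0, 0, -105], "delta_rot": [0, 0, 0], "hand": 75}]'

```text
t: 22.45
tool_pos: [0.6494, 0.014, 0.1498]
ee_rot: [[0.996, -0.089, -0.002], [-0.089, -0.996, 0.0], [-0.002, -0.0, -1.0]]
contact_force: [0.4, 0.4, 0.3]
grip_width: 0.749
```

```bash
cd .;python3 pl.py; python3 - <<'E'
from pl import *
im,d=viewer.get_image("top"); np.save("pics/t8d.npy",d); W=cloud("top",d)
# rack now
print(rectfit(W,[305,160,360,262],.028,.04),rectfit(W,[305,160,360,262],.066,.095))
V=inframe(W,TH)
print(rectfit(V,[305,160,360,262],.066,.095))
q=V[160:262,305:360].reshape(-1,3)*1000; g=q[(q[:,2]>66)&(q[:,2]<95)]
from scipy.cluster.vq import kmeans2
c,l=kmeans2(g[:,:2],np.array([[500,-250+i*0] for i in range(0)]) if 0 else 4,minit='++',seed=1)
for i in range(4):
    print(c[i].round(1),(l==i).sum(),np.percentile(g[l==i],[2,98],axis=0).round(1).tolist())
E
```

```text
t 22.45 V [645.7  71.1 149.8] yaw -5.11 F [0.4 0.4 0.3] w 65.9
(array([ 477.3, -294.9]), array([ 51.5, 215.3]), 89.1, 749, np.float64(34.8)) (array([ 477. , -294.5]), array([ 14.1, 182.4]), 88.9, 249, np.float64(77.8))
(array([ 501.1, -251.4]), array([182.4,  14.1]), 3.9, 249, np.float64(77.8))
[ 577.  -245.6] 64 [[562.2, -253.0, 69.4], [591.4, -239.0, 81.8]]
[ 425.4 -255.6] 61 [[410.0, -261.8, 67.8], [440.8, -249.4, 82.1]]
[ 476.  -252.3] 66 [[460.3, -259.7, 69.3], [491.3, -246.0, 81.8]]
[ 526.3 -248.8] 58 [[510.9, -255.3, 72.5], [542.5, -242.4, 81.2]]
```

```bash
cd .;python3 pl.py 577 -246 130 -1; python3 -c "
from bench import status; print(status.state()['joint_positions'].round(2))"
```

```text
t 22.5 V [649.8  71.2 156.9] yaw -5.11 F [ 1.8 -0.9  3.4] w 65.9
slide [-72.7 317.3  26.3] rot [ 0.    -0.008 -0.072]
[-0.08  0.49  1.47  0.    1.18  1.58]
```

>>> step_arm --plan '[{"slide": [-12, 55, 0], "delta_rot": [0, 0, -0.02], "hand": 100}, {"slide": [-25, 110, 0], "delta_rot": [0, 0, -0.04], "hand": 100}, {"slide": [-38, 165, 0], "delta_rot": [0, 0, -0.07], "hand": 100}, {"slide": [-50, 220, 0], "delta_rot": [0, 0, -0.07], "hand": 100}, {"slide": [-62, 272, 0], "delta_rot": [0, 0, -0.07], "hand": 100}]'

```text
t: 23.12
tool_pos: [0.5635, -0.2532, 0.1495]
ee_rot: [[1.0, -0.019, -0.0], [-0.019, -1.0, 0.0], [-0.0, -0.0, -1.0]]
contact_force: [0.2, 0.1, 0.5]
grip_width: 1.003
```

>>> step_arm --plan '[{"slide": [-10, 45, 10], "delta_rot": [0, 0, 0], "hand": 100}, {"slide": [-10, 45, 30], "delta_rot": [0, 0, 0], "hand": 100}, {"slide": [-10, 45, 40], "delta_rot": [0, 0, 0], "hand": 100}, {"slide": [-10, 45, 40], "delta_rot": [0, 0, 0], "hand": 100}, {"slide": [-10, 45, 40], "delta_rot": [0, 0, 0], "hand": 100}]'

```text
t: 23.75
tool_pos: [0.554, -0.2957, 0.1103]
ee_rot: [[1.0, -0.018, 0.0], [-0.018, -1.0, -0.0], [0.0, 0.0, -1.0]]
contact_force: [-0.5, 0.2, 0.8]
grip_width: 1.001
```

```bash
cd .;python3 pl.py 577 -246 46 -1;  python3 - <<'E'
from pl import *
im,d=viewer.get_image("side"); crop(im,190,140,350,280,5,"pics/s9.png")
im,d=viewer.get_image("top"); crop(im,180,100,380,270,4,"pics/t9.png")
E
```

```text
t 23.75 V [ 577.8 -245.8  110.3] yaw -1.04 F [-0.5  0.2  0.8] w 88.1
slide [-0.9  0.1 64.3] rot [ 0.    -0.    -0.001]
```

View pics/s9.png

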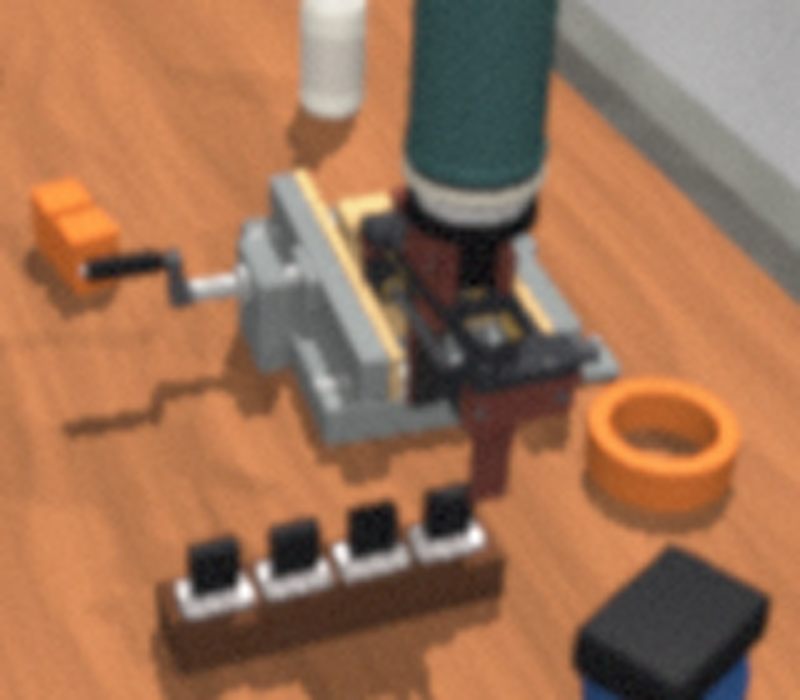

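View pics/t9.png

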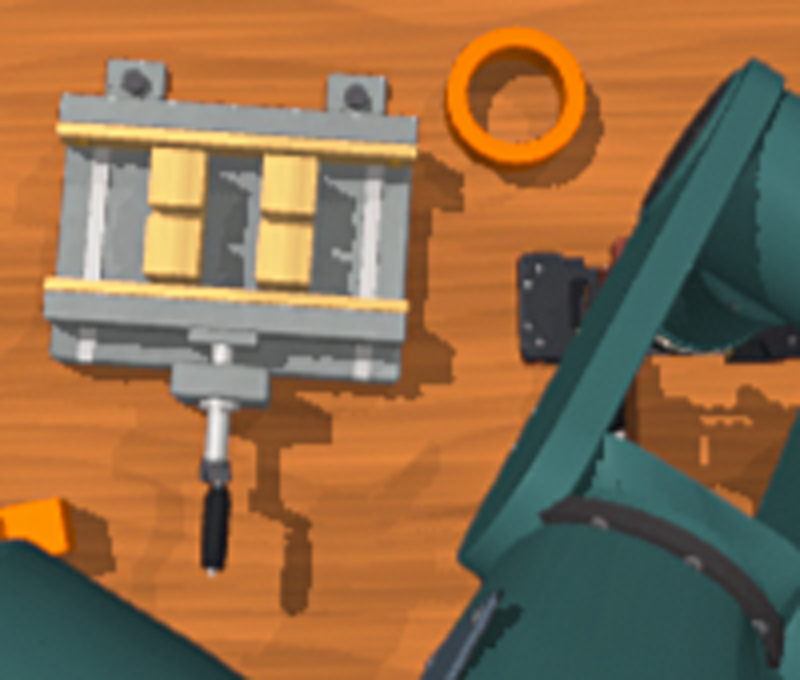

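```bash
python3 - <<'E'
from pl import *
v=lambda x,y,z:(np.array([np.cos(TH)*x-np.sin(TH)*y,np.sin(TH)*x+np.cos(TH)*y,z])/1000)
P=[v(577,-245.6,78),v(526.3,-248.8,78),v(476,-252.3,78),v(425.4,-255.6,78)]
q=proj("side",np.array(P)); print(((q-[190,140])*5).round())
# depth-based side check
im,d=viewer.get_image("side");V=inframe(cloud("side",d),TH)*1000
m=(V[...,2]>70)&(V[...,2]<82)&(V[...,1]<-235)&(V[...,1]>-330)&(V[...,0]<620)&(V[...,0]>350)
g=V[m]; h,e=np.histogram(g[:,0],np.arange(350,620,6)); print([(int(a),int(b)) for a,b in zip(e,h) if b]); print(np.percentile(g[:,1],[5,50,95]))
E
```

```text
[[449. 490.]
 [372. 507.]
 [295. 526.]
 [214. 544.]]
[(404, 6), (410, 12), (416, 10), (422, 12), (428, 10), (434, 6), (452, 1), (458, 11), (464, 11), (470, 9), (476, 9), (482, 10), (488, 2), (506, 7), (512, 10), (518, 9), (524, 10), (530, 7), (536, 7), (554, 2), (560, 9), (566, 10), (572, 9), (578, 10), (584, 4)]
[-261.55615129 -253.04824544 -242.15054921]
```

>>> step_arm --plan '[{"slide": [-2, 0, 20], "delta_rot": [0, 0, 0], "hand": 100}, {"slide": [-2, 0, 45], "delta_rot": [0, 0, 0], "hand": 100}, {"slide": [-2, 0, 64], "delta_rot": [0, 0, 0], "hand": 100}, {"slide": [-2, 0, 64], "delta_rot": [0, 0, 0], "hand": 0}, {"slide": [-2, 0, 64], "delta_rot": [0, 0, 0], "hand": 0}]'

```text
t: 24.52
tool_pos: [0.5519, -0.2965, 0.0464]
ee_rot: [[1.0, -0.019, 0.001], [-0.019, -1.0, -0.0], [0.001, 0.0, -1.0]]
contact_force: [1.4, 0.2, 0.2]
grip_width: 0.81
```

>>> step_arm --plan '[{"slide": [0, 0, 0], "delta_rot": [0, 0, 0], "hand": 0}, {"slide": [0, 0, 0], "delta_rot": [0, 0, 0], "hand": 0}, {"slide": [0, 0, 0], "delta_rot": [0, 0, 0], "hand": 0}, {"slide": [0, 0, 0], "delta_rot": [0, 0, 0], "hand": 0}, {"slide": [0, 0, 0], "delta_rot": [0, 0, 0], "hand": 0}]'

```text
t: 25.15
tool_pos: [0.5514, -0.2962, 0.0459]
ee_rot: [[1.0, -0.019, -0.0], [-0.019, -1.0, 0.0], [-0.0, -0.0, -1.0]]
contact_force: [-0.3, -0.5, -1.0]
grip_width: 0.243
```

>>> step_arm --plan '[{"slide": [0, 0, 0], "delta_rot": [0, 0, 0], "hand": 0}, {"slide": [0, 0, 0], "delta_rot": [0, 0, 0], "hand": 0}, {"slide": [0, 0, 0], "delta_rot": [0, 0, 0], "hand": 0}, {"slide": [0, 0, 0], "delta_rot": [0, 0, 0], "hand": 0}, {"slide": [0, 0, 0], "delta_rot": [0, 0, 0], "hand": 0}]'

```text
t: 25.78
tool_pos: [0.5514, -0.2962, 0.0458]
ee_rot: [[1.0, -0.019, -0.0], [-0.019, -1.0, 0.0], [-0.0, -0.0, -1.0]]
contact_force: [0.3, -0.0, 0.1]
grip_width: 0.157
```

```bash
cd .;python3 pl.py 577 -246 160 -1
```

```text
t 25.77 V [ 575.3 -246.5   45.8] yaw -1.1 F [ 0.3 -0.   0.1] w 13.8
slide [   1.7   -0.4 -114.2] rot [-0.     0.    -0.002]
```

>>> step_arm --plan '[{"slide": [0, 0, -15], "delta_rot": [0, 0, 0], "hand": 0}, {"slide": [0, 0, -45], "delta_rot": [0, 0, 0], "hand": 0}, {"slide": [0, 0, -90], "delta_rot": [0, 0, 0], "hand": 0}, {"slide": [0, 0, -125], "delta_rot": [0, 0, 0], "hand": 0}, {"slide": [0, 0, -125], "delta_rot": [0, 0, 0], "hand": 0}]'

```text
t: 26.4
tool_pos: [0.5535, -0.2975, 0.175]
ee_rot: [[1.0, -0.019, 0.006], [-0.019, -1.0, -0.004], [0.006, 0.004, -1.0]]
contact_force: [0.4, -0.2, -0.7]
grip_width: 0.163
```

```bash
cd .;cat > notch.py <<'E'
from pl import *
im,d=viewer.get_image("top"); np.save("pics/nd.npy",d);np.save("pics/ni.npy",im); V=inframe(cloud("top",d),TH)*1000
p=proj("top",np.array([[.65,-.02,.084]]))
sub=V[115:200,190:300].reshape(-1,3)
for nm,y0 in(("A",-9),("B",71)):
    t=sub[(abs(sub[:,1]-y0)<24)&(sub[:,2]>79)&(sub[:,2]<89)&(abs(sub[:,0]-648)<60)]
    c,s,a=cv2.minAreaRect(t[:,:2].astype(np.float32)); print(nm,np.round(c,1),np.round(s,1),round(a,1),"z",np.median(t[:,2]).round(1))
    # notch edges: per x histogram of top points in middle strip
    h,e=np.histogram(t[:,0],np.arange(595,702,1.5)); print([(float(a),int(b)) for a,b in zip(e,h) if 630<a<666 or a<606 or a>690])
E
python3 notch.py; python3 pl.py
```

```text
A [646.7  -8.6] [37.9 89.6] 89.6 z 84.5
[(595.0, 0), (596.5, 0), (598.0, 0), (599.5, 0), (601.0, 7), (602.5, 6), (604.0, 8), (605.5, 6), (631.0, 5), (632.5, 6), (634.0, 6), (635.5, 8), (637.0, 4), (638.5, 7), (640.0, 8), (641.5, 3), (643.0, 0), (644.5, 0), (646.0, 0), (647.5, 0), (649.0, 0), (650.5, 3), (652.0, 10), (653.5, 5), (655.0, 8), (656.5, 4), (658.0, 11), (659.5, 6), (661.0, 8), (662.5, 4), (664.0, 8), (665.5, 7), (691.0, 5), (692.5, 0), (694.0, 0), (695.5, 0), (697.0, 0), (698.5, 0), (700.0, 0)]
B [647.   71.3] [38.1 90.5] 89.9 z 84.6
[(595.0, 0), (596.5, 0), (598.0, 0), (599.5, 0), (601.0, 7), (602.5, 6), (604.0, 6), (605.5, 7), (631.0, 8), (632.5, 7), (634.0, 6), (635.5, 9), (637.0, 4), (638.5, 6), (640.0, 7), (641.5, 3), (643.0, 0), (644.5, 0), (646.0, 0), (647.5, 0), (649.0, 0), (650.5, 2), (652.0, 9), (653.5, 6), (655.0, 6), (656.5, 9), (658.0, 8), (659.5, 5), (661.0, 10), (662.5, 5), (664.0, 9), (665.5, 6), (691.0, 6), (692.5, 0), (694.0, 0), (695.5, 0), (697.0, 0), (698.5, 0), (700.0, 0)]
t 26.45 V [ 576.2 -246.9  172.8] yaw -1.1 F [ 0.5  0.4 -1.5] w 14.0
```

```bash
python3 pl.py 647 -9 165 84.95
```

```text
t 26.45 V [ 576.2 -246.9  172.8] yaw -1.1 F [ 0.5  0.4 -1.5] w 14.0
slide [  87.  -232.5    7.6] rot [ 4.000e-03 -1.000e-03 -1.502e+00]
```

>>> step_arm --plan '[{"slide": [9, -24, 2], "delta_rot": [0, 0, -0.16], "hand": 0}, {"slide": [18, -48, 4], "delta_rot": [0, 0, -0.32], "hand": 0}, {"slide": [27, -72, 5], "delta_rot": [0, 0, -0.48], "hand": 0}, {"slide": [36, -96, 5], "delta_rot": [0, 0, -0.64], "hand": 0}, {"slide": [45, -120, 5], "delta_rot": [0, 0, -0.8], "hand": 0}]'

```text
t: 27.08
tool_pos: [0.5976, -0.1757, 0.164]
ee_rot: [[0.707, 0.708, -0.003], [0.708, -0.707, 0.002], [-0.001, -0.003, -1.0]]
contact_force: [0.2, 0.8, -0.4]
grip_width: 0.159
```

```bash
python3 pl.py 647 -9 165 84.95
```

```text
t 27.07 V [ 610.8 -122.4  164. ] yaw 45.03 F [ 0.2  0.8 -0.4] w 14.0
slide [110.3 -45.   -1. ] rot [-0.004 -0.    -0.697]
```

>>> step_arm --plan '[{"slide": [27, -11, 0], "delta_rot": [0, 0, -0.17], "hand": 0}, {"slide": [54, -22, 0], "delta_rot": [0, 0, -0.34], "hand": 0}, {"slide": [82, -33, 0], "delta_rot": [0, 0, -0.51], "hand": 0}, {"slide": [110, -45, 0], "delta_rot": [0, 0, -0.697], "hand": 0}, {"slide": [110, -45, 0], "delta_rot": [0, 0, -0.697], "hand": 0}]'

```text
t: 27.7
tool_pos: [0.6444, -0.0656, 0.164]
ee_rot: [[0.09, 0.996, -0.003], [0.996, -0.09, 0.001], [0.001, -0.003, -1.0]]
contact_force: [-0.5, 0.7, -0.3]
grip_width: 0.157
```

>>> step_arm --plan '[{"slide": [0, 0, 10], "delta_rot": [0, 0, 0], "hand": 0}, {"slide": [0, 0, 25], "delta_rot": [0, 0, 0], "hand": 0}, {"slide": [0, 0, 30], "delta_rot": [0, 0, 0], "hand": 0}, {"slide": [0, 0, 30], "delta_rot": [0, 0, 0], "hand": 0}, {"slide": [0, 0, 30], "delta_rot": [0, 0, 0], "hand": 0}]'

```text
t: 28.32
tool_pos: [0.6454, -0.068, 0.1361]
ee_rot: [[0.093, 0.996, 0.0], [0.996, -0.093, -0.0], [0.0, 0.0, -1.0]]
contact_force: [0.4, -0.2, -0.3]
grip_width: 0.158
```

```bash
python3 pl.py 646.8 -8.6 96 84.95;python3 - <<'E'
from pl import *
im,d=viewer.get_image("side"); crop(im,210,130,310,220,7,"pics/s10.png")
E
```

```text
t 28.32 V [648.9 -11.  136.1] yaw 84.64 F [ 0.4 -0.2 -0.3] w 13.9
slide [ 2.3 -2.1 40.1] rot [ 0.    -0.    -0.005]
```

View pics/s10.png

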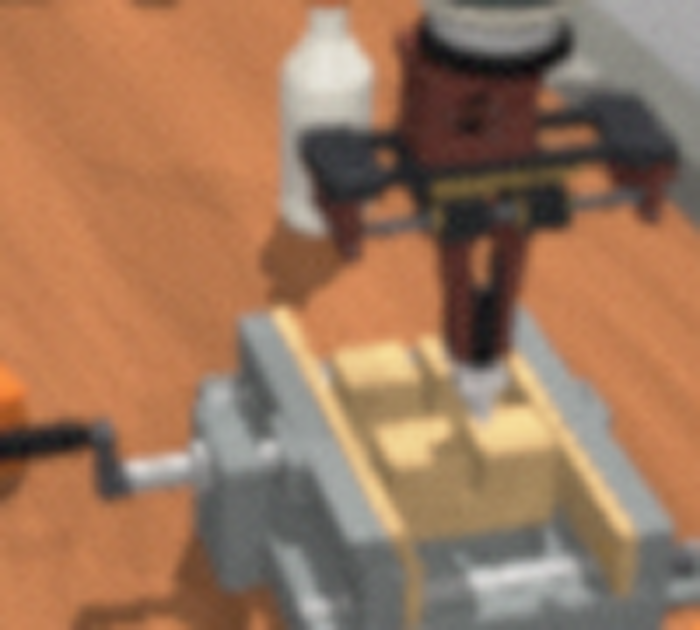

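>>> step_arm --plan '[{"slide": [2.3, -2.1, 5], "delta_rot": [0, 0, -0.005], "hand": 0}, {"slide": [2.3, -2.1, 13], "delta_rot": [0, 0, -0.005], "hand": 0}, {"slide": [2.3, -2.1, 13], "delta_rot": [0, 0, -0.005], "hand": 0}, {"slide": [2.3, -2.1, 13], "delta_rot": [0, 0, -0.005], "hand": 0}, {"slide": [2.3, -2.1, 13], "delta_rot": [0, 0, -0.005], "hand": 0}]'

```text
t: 29.0
tool_pos: [0.6435, -0.0652, 0.123]
ee_rot: [[0.088, 0.996, 0.0], [0.996, -0.088, 0.0], [0.0, 0.0, -1.0]]
contact_force: [-0.1, 0.2, -1.1]
grip_width: 0.161
```

```bash
python3 pl.py 646.8 -8.6 96 84.95
```

```text
t 29.0 V [646.8  -8.3 123. ] yaw 84.96 F [-0.1  0.2 -1.1] w 14.2
slide [-0.3  0.  27. ] rot [ 0. -0.  0.]
```

Spot on. Descend slowly.

>>> step_arm --plan '[{"slide": [0, 0, 4], "delta_rot": [0, 0, 0], "hand": 0}, {"slide": [0, 0, 8], "delta_rot": [0, 0, 0], "hand": 0}, {"slide": [0, 0, 12], "delta_rot": [0, 0, 0], "hand": 0}, {"slide": [0, 0, 15], "delta_rot": [0, 0, 0], "hand": 0}, {"slide": [0, 0, 15], "delta_rot": [0, 0, 0], "hand": 0}]'

```text
t: 29.62
tool_pos: [0.643, -0.0652, 0.1075]
ee_rot: [[0.088, 0.996, -0.001], [0.996, -0.088, 0.0], [0.0, -0.001, -1.0]]
contact_force: [0.4, 0.8, -1.1]
grip_width: 0.16
```

```bash
python3 pl.py 646.8 -8.6 96 84.95
```

```text
t 29.62 V [646.3  -8.3 107.5] yaw 84.96 F [ 0.4  0.8 -1.1] w 14.1
slide [-0.3  0.5 11.5] rot [-0.001 -0.     0.   ]
```

>>> step_arm --plan '[{"slide": [0, 0, 4], "delta_rot": [0, 0, 0], "hand": 0}, {"slide": [0, 0, 8], "delta_rot": [0, 0, 0], "hand": 0}, {"slide": [0, 0, 11], "delta_rot": [0, 0, 0], "hand": 0}, {"slide": [0, 0, 12.5], "delta_rot": [0, 0, 0], "hand": 0}, {"slide": [0, 0, 12.5], "delta_rot": [0, 0, 0], "hand": 0}]'

```text
t: 30.25
tool_pos: [0.6431, -0.0652, 0.0958]
ee_rot: [[0.088, 0.996, -0.0], [0.996, -0.088, 0.0], [0.0, -0.0, -1.0]]
contact_force: [-2.6, 0.1, 4.2]
grip_width: 0.159
```

```bash
python3 pl.py 646.8 -8.6 96 84.95
```

```text
t 30.25 V [646.3  -8.3  95.8] yaw 84.96 F [-2.6  0.1  4.2] w 14.0
slide [-0.3  0.5 -0.2] rot [-0. -0.  0.]
```

>>> step_arm --plan '[{"slide": [0, 0, 0.5], "delta_rot": [0, 0, 0], "hand": 60}, {"slide": [0, 0, 0.5], "delta_rot": [0, 0, 0], "hand": 60}, {"slide": [0, 0, 0], "delta_rot": [0, 0, 0], "hand": 60}, {"slide": [0, 0, -30], "delta_rot": [0, 0, 0], "hand": 60}, {"slide": [0, 0, -70], "delta_rot": [0, 0, 0], "hand": 60}]'

```text
t: 30.88
tool_pos: [0.6423, -0.065, 0.1649]
ee_rot: [[0.088, 0.996, -0.003], [0.996, -0.088, 0.001], [0.0, -0.003, -1.0]]
contact_force: [0.7, 0.9, 0.4]
grip_width: 0.595
```

```bash
python3 pl.py 525 -249 165 -1.1
```

```text
t 30.88 V [645.6  -8.2 164.9] yaw 84.96 F [0.7 0.9 0.4] w 52.4
slide [-2.407e+02 -1.206e+02  1.000e-01] rot [-0.003  0.002  1.502]
```

>>> step_arm --plan '[{"slide": [-25, -12, 0], "delta_rot": [0, 0, 0.16], "hand": 100}, {"slide": [-50, -25, 0], "delta_rot": [0, 0, 0.32], "hand": 100}, {"slide": [-75, -37, 0], "delta_rot": [0, 0, 0.48], "hand": 100}, {"slide": [-100, -50, 0], "delta_rot": [0, 0, 0.64], "hand": 100}, {"slide": [-125, -62, 0], "delta_rot": [0, 0, 0.8], "hand": 100}]'

```text
t: 31.5
tool_pos: [0.5701, -0.185, 0.1654]
ee_rot: [[0.779, 0.627, 0.0], [0.627, -0.779, 0.0], [0.0, 0.0, -1.0]]
contact_force: [0.4, -0.9, 0.2]
grip_width: 0.995
```

```bash
python3 - <<'E'
from pl import *
im,d=viewer.get_image("side"); crop(im,190,130,350,270,5,"pics/s11.png")
V=inframe(cloud("side",d),TH)*1000
m=(V[...,2]>66)&(V[...,2]<82)&(V[...,1]<-200)&(V[...,1]>-330)&(V[...,0]<640)&(V[...,0]>350)
g=V[m]; h,e=np.histogram(g[:,0],np.arange(350,620,6)); print([(int(a),int(b)) for a,b in zip(e,h) if b]); print(np.percentile(g[:,1],[5,50,95]))
E
python3 pl.py 525 -249 165 -1.1
```

```text
[(404, 9), (410, 13), (416, 11), (422, 14), (428, 13), (434, 7), (458, 15), (464, 12), (470, 11), (476, 14), (482, 12), (488, 1), (506, 9), (512, 11), (518, 11), (524, 11), (530, 10), (536, 11)]
[-262.34605118 -255.5006607  -245.28617565]
t 31.55 V [ 582.8 -136.9  165.3] yaw 38.39 F [-1.5 -2.  -0.4] w 88.0
slide [-119.    41.7    0.6] rot [0.001 0.002 0.689]
```

View pics/s11.png

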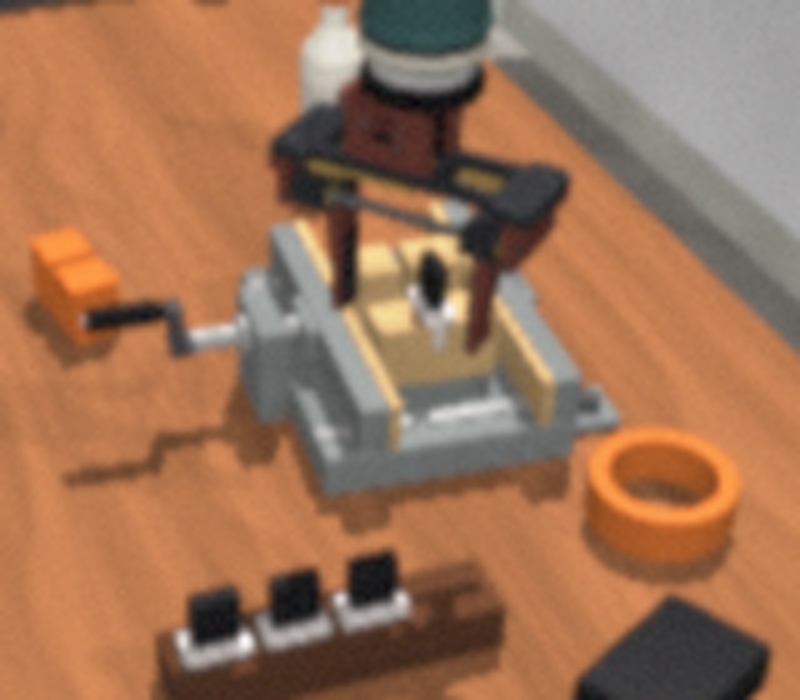

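>>> step_arm --plan '[{"slide": [-30, 10, 0], "delta_rot": [0, 0, 0.17], "hand": 100}, {"slide": [-60, 21, 0], "delta_rot": [0, 0, 0.34], "hand": 100}, {"slide": [-90, 32, 0], "delta_rot": [0, 0, 0.51], "hand": 100}, {"slide": [-119, 42, 10], "delta_rot": [0, 0, 0.68], "hand": 100}, {"slide": [-119, 42, 40], "delta_rot": [0, 0, 0.69], "hand": 100}]'

```text
t: 32.17
tool_pos: [0.5054, -0.2947, 0.1265]
ee_rot: [[1.0, -0.01, 0.003], [-0.01, -1.0, -0.003], [0.003, 0.003, -1.0]]
contact_force: [1.1, 0.8, -0.8]
grip_width: 0.997
```

>>> step_arm --plan '[{"slide": [0, 0, 5], "delta_rot": [0, 0, 0], "hand": 100}, {"slide": [0, 0, 10], "delta_rot": [0, 0, 0], "hand": 100}, {"slide": [0, 0, 10], "delta_rot": [0, 0, 0], "hand": 100}, {"slide": [0, 0, 10], "delta_rot": [0, 0, 0], "hand": 100}, {"slide": [0, 0, 10], "delta_rot": [0, 0, 0], "hand": 100}]'

```text
t: 32.8
tool_pos: [0.5051, -0.292, 0.1159]
ee_rot: [[1.0, -0.007, 0.001], [-0.007, -1.0, -0.001], [0.001, 0.001, -1.0]]
contact_force: [0.1, -0.0, 0.5]
grip_width: 0.998
```

```bash
python3 pl.py 525 -249 46 -1.1; python3 - <<'E'
from pl import *
im,d=viewer.get_image("side"); crop(im,190,130,350,270,5,"pics/s12.png")
V=inframe(cloud("side",d),TH)*1000
m=(V[...,2]>66)&(V[...,2]<82)&(V[...,1]<-200)&(V[...,1]>-330)&(V[...,0]<640)&(V[...,0]>350)
g=V[m]; h,e=np.histogram(g[:,0],np.arange(350,620,6)); print([(int(a),int(b)) for a,b in zip(e,h) if b]); print(np.percentile(g[:,1],[5,50,95]))
E
```

```text
t 32.8 V [ 528.9 -246.4  115.9] yaw -0.39 F [ 0.1 -0.   0.5] w 87.8
slide [-4.1  2.2 69.9] rot [ 0.001 -0.001  0.012]
[(404, 8), (410, 13), (416, 11), (422, 13), (428, 9), (434, 8), (458, 15), (464, 13), (470, 11), (476, 11), (482, 12), (488, 1), (506, 9), (512, 13), (518, 13), (524, 12), (530, 8), (536, 7)]
[-262.69833939 -255.24106278 -245.28072689]
```

View pics/s12.png

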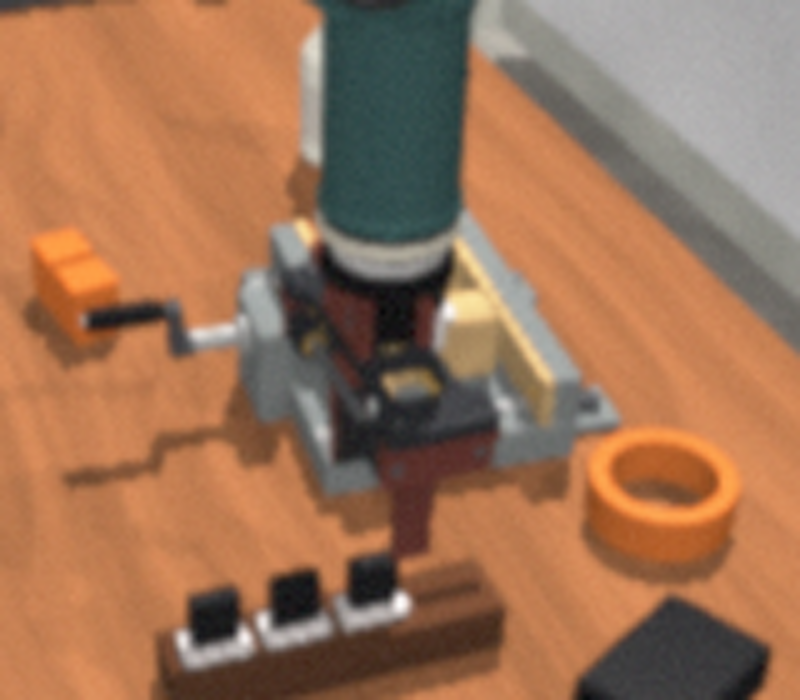

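>>> step_arm --plan '[{"slide": [-4, 2.2, 20], "delta_rot": [0, 0, 0.012], "hand": 100}, {"slide": [-4, 2.2, 45], "delta_rot": [0, 0, 0.012], "hand": 100}, {"slide": [-4, 2.2, 65], "delta_rot": [0, 0, 0.012], "hand": 100}, {"slide": [-4, 2.2, 70], "delta_rot": [0, 0, 0.012], "hand": 100}, {"slide": [-4, 2.2, 70], "delta_rot": [0, 0, 0.012], "hand": 0}]'

```text
t: 33.48
tool_pos: [0.5008, -0.2942, 0.0455]
ee_rot: [[1.0, -0.019, -0.0], [-0.019, -1.0, 0.0], [-0.0, -0.0, -1.0]]
contact_force: [0.7, -0.2, 0.0]
grip_width: 0.924
```

>>> step_arm --plan '[{"slide": [0, 0, 0], "delta_rot": [0, 0, 0], "hand": 0}, {"slide": [0, 0, 0], "delta_rot": [0, 0, 0], "hand": 0}, {"slide": [0, 0, 0], "delta_rot": [0, 0, 0], "hand": 0}, {"slide": [0, 0, 0], "delta_rot": [0, 0, 0], "hand": 0}, {"slide": [0, 0, 0], "delta_rot": [0, 0, 0], "hand": 0}]'

```text
t: 34.1
tool_pos: [0.5007, -0.2941, 0.0454]
ee_rot: [[1.0, -0.019, 0.0], [-0.019, -1.0, 0.0], [0.0, -0.0, -1.0]]
contact_force: [0.5, -0.1, -0.1]
grip_width: 0.353
```

>>> step_arm --plan '[{"slide": [0, 0, 0], "delta_rot": [0, 0, 0], "hand": 0}, {"slide": [0, 0, 0], "delta_rot": [0, 0, 0], "hand": 0}, {"slide": [0, 0, 0], "delta_rot": [0, 0, 0], "hand": 0}, {"slide": [0, 0, 0], "delta_rot": [0, 0, 0], "hand": 0}, {"slide": [0, 0, 0], "delta_rot": [0, 0, 0], "hand": 0}]'

```text
t: 34.72
tool_pos: [0.5008, -0.2944, 0.0454]
ee_rot: [[1.0, -0.019, 0.0], [-0.019, -1.0, -0.0], [0.0, 0.0, -1.0]]
contact_force: [-0.4, -2.3, -0.4]
grip_width: 0.155
```

```bash
cd .;python3 pl.py 525 -249 160 -1.1
```

```text
t 34.73 V [ 524.8 -249.2   45.4] yaw -1.1 F [-0.4 -2.3 -0.4] w 13.7
slide [   0.2   -0.2 -114.6] rot [ 0. -0.  0.]
```

>>> step_arm --plan '[{"slide": [0, 0, -15], "delta_rot": [0, 0, 0], "hand": 0}, {"slide": [0, 0, -45], "delta_rot": [0, 0, 0], "hand": 0}, {"slide": [0, 0, -90], "delta_rot": [0, 0, 0], "hand": 0}, {"slide": [0, 0, -125], "delta_rot": [0, 0, 0], "hand": 0}, {"slide": [0, 0, -130], "delta_rot": [0, 0, 0], "hand": 0}]'

```text
t: 35.35
tool_pos: [0.5021, -0.2946, 0.1786]
ee_rot: [[1.0, -0.019, 0.004], [-0.019, -1.0, -0.002], [0.004, 0.002, -1.0]]
contact_force: [-0.4, 0.4, -0.7]
grip_width: 0.155
```

```bash
cd .;python3 notch.py; python3 pl.py 647 71 175 84.95
```

```text
A [647.3  -8.6] [38.  90.1] 89.5 z 84.4
[(595.0, 0), (596.5, 0), (598.0, 0), (599.5, 0), (601.0, 3), (602.5, 7), (604.0, 6), (605.5, 9), (631.0, 4), (632.5, 9), (634.0, 6), (635.5, 0), (637.0, 0), (638.5, 0), (640.0, 1), (641.5, 0), (643.0, 0), (644.5, 0), (646.0, 0), (647.5, 0), (649.0, 0), (650.5, 0), (652.0, 0), (653.5, 0), (655.0, 0), (656.5, 1), (658.0, 0), (659.5, 1), (661.0, 2), (662.5, 6), (664.0, 6), (665.5, 10), (691.0, 4), (692.5, 0), (694.0, 0), (695.5, 0), (697.0, 0), (698.5, 0), (700.0, 0)]
B [646.9  71.4] [90.8 38.4] 0.2 z 84.6
[(595.0, 0), (596.5, 0), (598.0, 0), (599.5, 0), (601.0, 8), (602.5, 6), (604.0, 8), (605.5, 6), (631.0, 5), (632.5, 12), (634.0, 3), (635.5, 8), (637.0, 6), (638.5, 7), (640.0, 9), (641.5, 1), (643.0, 0), (644.5, 0), (646.0, 0), (647.5, 0), (649.0, 0), (650.5, 3), (652.0, 11), (653.5, 4), (655.0, 8), (656.5, 8), (658.0, 6), (659.5, 8), (661.0, 7), (662.5, 8), (664.0, 6), (665.5, 7), (691.0, 9), (692.5, 0), (694.0, 0), (695.5, 0), (697.0, 0), (698.5, 0), (700.0, 0)]
t 35.4 V [ 525.3 -248.9  177.4] yaw -1.1 F [ 1.   0.8 -1.1] w 14.1
slide [ 143.4 -310.7    2.4] rot [ 3.000e-03 -1.000e-03 -1.502e+00]
```

>>> step_arm --plan '[{"slide": [22, -48, -3], "delta_rot": [0, 0, -0.16], "hand": 0}, {"slide": [44, -96, -6], "delta_rot": [0, 0, -0.32], "hand": 0}, {"slide": [64, -140, -10], "delta_rot": [0, 0, -0.48], "hand": 0}, {"slide": [84, -184, -10], "delta_rot": [0, 0, -0.64], "hand": 0}, {"slide": [100, -220, -10], "delta_rot": [0, 0, -0.8], "hand": 0}]'

```text
t: 36.02
tool_pos: [0.604, -0.0737, 0.1834]
ee_rot: [[0.706, 0.708, -0.003], [0.708, -0.706, 0.001], [-0.001, -0.004, -1.0]]
contact_force: [0.7, 0.1, -0.9]
grip_width: 0.156
```

```bash
python3 pl.py 647 71.3 185 84.95
```

```text
t 36.02 V [608.2 -20.2 183.4] yaw 45.08 F [ 0.7  0.1 -0.9] w 13.7
slide [ 95.1 -28.9  -1.6] rot [-0.004  0.    -0.696]
```

>>> step_arm --plan '[{"slide": [25, -8, 0], "delta_rot": [0, 0, -0.17], "hand": 0}, {"slide": [50, -15, 0], "delta_rot": [0, 0, -0.34], "hand": 0}, {"slide": [75, -22, 0], "delta_rot": [0, 0, -0.51], "hand": 0}, {"slide": [95, -29, 0], "delta_rot": [0, 0, -0.69], "hand": 0}, {"slide": [95, -29, 0], "delta_rot": [0, 0, -0.696], "hand": 0}]'

```text
t: 36.65
tool_pos: [0.651, 0.0128, 0.1833]
ee_rot: [[0.093, 0.996, -0.003], [0.996, -0.093, 0.001], [0.001, -0.003, -1.0]]
contact_force: [-0.1, -0.5, -0.7]
grip_width: 0.157
```

>>> step_arm --plan '[{"slide": [0, 0, 15], "delta_rot": [0, 0, 0], "hand": 0}, {"slide": [0, 0, 35], "delta_rot": [0, 0, 0], "hand": 0}, {"slide": [0, 0, 50], "delta_rot": [0, 0, 0], "hand": 0}, {"slide": [0, 0, 50], "delta_rot": [0, 0, 0], "hand": 0}, {"slide": [0, 0, 50], "delta_rot": [0, 0, 0], "hand": 0}]'

```text
t: 37.28
tool_pos: [0.6521, 0.011, 0.1356]
ee_rot: [[0.095, 0.995, 0.0], [0.995, -0.095, 0.0], [0.0, 0.0, -1.0]]
contact_force: [-0.1, -0.2, -1.2]
grip_width: 0.154
```

```bash
python3 pl.py 646.9 71.3 122 84.95; python3 - <<'E'
from pl import *
im,d=viewer.get_image("side"); crop(im,190,130,350,270,5,"pics/s13.png")
E
```

```text
t 37.27 V [648.6  68.4 135.6] yaw 84.56 F [-0.1 -0.2 -1.2] w 13.6
slide [ 2.9 -1.8 13.6] rot [ 0.    -0.    -0.007]
```

View pics/s13.png

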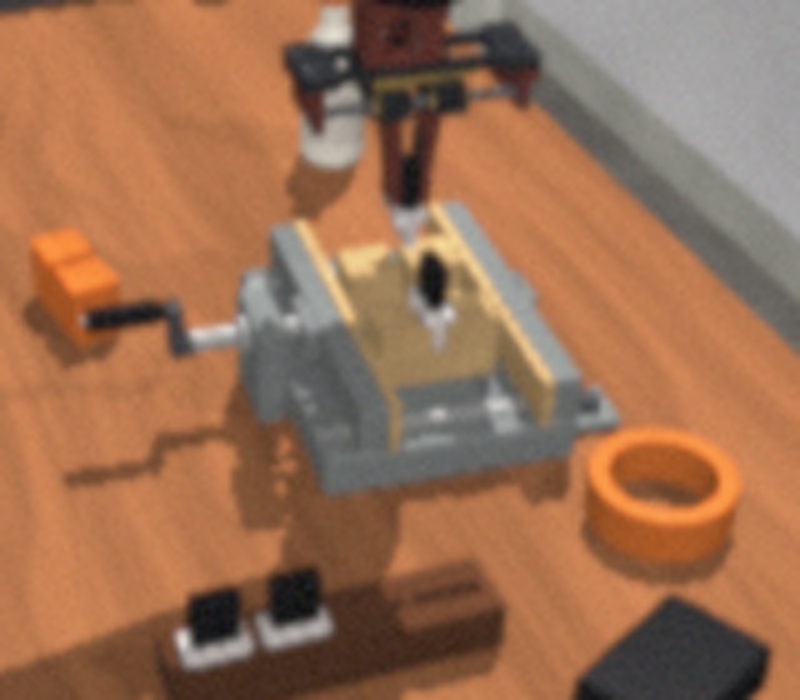

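>>> step_arm --plan '[{"slide": [2.9, -1.8, 5], "delta_rot": [0, 0, -0.007], "hand": 0}, {"slide": [2.9, -1.8, 13], "delta_rot": [0, 0, -0.007], "hand": 0}, {"slide": [2.9, -1.8, 13], "delta_rot": [0, 0, -0.007], "hand": 0}, {"slide": [2.9, -1.8, 13], "delta_rot": [0, 0, -0.007], "hand": 0}, {"slide": [2.9, -1.8, 13], "delta_rot": [0, 0, -0.007], "hand": 0}]'

```text
t: 37.95
tool_pos: [0.6507, 0.0144, 0.1225]
ee_rot: [[0.087, 0.996, 0.0], [0.996, -0.087, 0.0], [0.0, 0.0, -1.0]]
contact_force: [0.2, 0.4, -1.4]
grip_width: 0.163
```

```bash
python3 pl.py 646.9 71.3 95.5 84.95
```

```text
t 37.95 V [646.9  71.6 122.5] yaw 85.01 F [ 0.2  0.4 -1.4] w 14.3
slide [-0.3  0.  27. ] rot [ 0.    -0.     0.001]
```

>>> step_arm --plan '[{"slide": [0, 0, 4], "delta_rot": [0, 0, 0], "hand": 0}, {"slide": [0, 0, 8], "delta_rot": [0, 0, 0], "hand": 0}, {"slide": [0, 0, 12], "delta_rot": [0, 0, 0], "hand": 0}, {"slide": [0, 0, 15], "delta_rot": [0, 0, 0], "hand": 0}, {"slide": [0, 0, 15], "delta_rot": [0, 0, 0], "hand": 0}]'

```text
t: 38.58
tool_pos: [0.6502, 0.0145, 0.107]
ee_rot: [[0.087, 0.996, -0.001], [0.996, -0.087, 0.0], [0.0, -0.001, -1.0]]
contact_force: [-0.6, -0.3, -1.1]
grip_width: 0.158
```

```bash
python3 pl.py 646.9 71.3 95.3 84.95
```

```text
t 38.58 V [646.4  71.6 107. ] yaw 85.02 F [-0.6 -0.3 -1.1] w 13.9
slide [-0.3  0.5 11.7] rot [-0.001 -0.     0.001]
```

>>> step_arm --plan '[{"slide": [0, 0, 4], "delta_rot": [0, 0, 0], "hand": 0}, {"slide": [0, 0, 8], "delta_rot": [0, 0, 0], "hand": 0}, {"slide": [0, 0, 11], "delta_rot": [0, 0, 0], "hand": 0}, {"slide": [0, 0, 12.5], "delta_rot": [0, 0, 0], "hand": 0}, {"slide": [0, 0, 12.5], "delta_rot": [0, 0, 0], "hand": 0}]'

```text
t: 39.2
tool_pos: [0.6503, 0.0145, 0.0954]
ee_rot: [[0.087, 0.996, -0.0], [0.996, -0.087, 0.0], [0.0, -0.0, -1.0]]
contact_force: [-2.2, 0.8, 4.3]
grip_width: 0.158
```

```bash
python3 pl.py 646.9 71.3 95.3 84.95
```

```text
t 39.2 V [646.5  71.6  95.4] yaw 85.02 F [-2.2  0.8  4.3] w 13.9
slide [-0.3  0.4  0.1] rot [-0.    -0.     0.001]
```

Seated. Release, lift, then towards the crank.

>>> step_arm --plan '[{"slide": [0, 0, 0.5], "delta_rot": [0, 0, 0], "hand": 60}, {"slide": [0, 0, 0.5], "delta_rot": [0, 0, 0], "hand": 60}, {"slide": [0, 0, 0], "delta_rot": [0, 0, 0], "hand": 60}, {"slide": [0, 0, -30], "delta_rot": [0, 0, 0], "hand": 60}, {"slide": [0, 0, -80], "delta_rot": [0, 0, 0], "hand": 60}]'

```text
t: 39.83
tool_pos: [0.6489, 0.0145, 0.1737]
ee_rot: [[0.087, 0.996, -0.005], [0.996, -0.087, 0.0], [0.0, -0.005, -1.0]]
contact_force: [0.6, -1.2, -0.2]
grip_width: 0.598
```

```bash
python3 pl.py 416 27 175 -5.05
```

```text
t 39.83 V [645.1  71.6 173.7] yaw 85.01 F [ 0.6 -1.2 -0.2] w 52.6
slide [ -44.3 -229.1   -0.3] rot [-0.004  0.004  1.572]
```

>>> step_arm --plan '[{"slide": [-5, -30, 0], "delta_rot": [0, 0, 0.16], "hand": 100}, {"slide": [-10, -60, 0], "delta_rot": [0, 0, 0.32], "hand": 100}, {"slide": [-15, -90, 0], "delta_rot": [0, 0, 0.48], "hand": 100}, {"slide": [-20, -115, 0], "delta_rot": [0, 0, 0.64], "hand": 100}, {"slide": [-25, -140, 0], "delta_rot": [0, 0, 0.8], "hand": 100}]'

```text
t: 40.45
tool_pos: [0.508, 0.0016, 0.175]
ee_rot: [[0.778, 0.628, 0.0], [0.628, -0.778, 0.0], [0.0, 0.0, -1.0]]
contact_force: [0.1, -0.3, 0.0]
grip_width: 1.0
```

```bash
python3 pl.py 416 27 165 -5.05
```

```text
t 40.45 V [505.9  46.3 175. ] yaw 38.88 F [ 0.1 -0.3  0. ] w 88.0
slide [-78.2 -48.4   9.9] rot [ 0.    -0.     0.767]
```

>>> step_arm --plan '[{"slide": [-16, -10, 2], "delta_rot": [0, 0, 0.155], "hand": 100}, {"slide": [-32, -20, 4], "delta_rot": [0, 0, 0.31], "hand": 100}, {"slide": [-48, -30, 6], "delta_rot": [0, 0, 0.465], "hand": 100}, {"slide": [-64, -40, 8], "delta_rot": [0, 0, 0.62], "hand": 100}, {"slide": [-78, -48.5, 10], "delta_rot": [0, 0, 0.767], "hand": 100}]'

```text
t: 41.08
tool_pos: [0.4171, -0.01, 0.1649]
ee_rot: [[0.996, -0.088, 0.0], [-0.088, -0.996, 0.0], [0.0, -0.0, -1.0]]
contact_force: [0.0, 0.2, 0.5]
grip_width: 0.995
```

>>> step_arm --plan '[{"slide": [0, 0, 0], "delta_rot": [0, 0, 0], "hand": 100}, {"slide": [0, 0, 0], "delta_rot": [0, 0, 0], "hand": 100}, {"slide": [0, 0, 0], "delta_rot": [0, 0, 0], "hand": 100}, {"slide": [0, 0, 0], "delta_rot": [0, 0, 0], "hand": 100}, {"slide": [0, 0, 0], "delta_rot": [0, 0, 0], "hand": 100}]'

```text
t: 41.7
tool_pos: [0.418, -0.0099, 0.1648]
ee_rot: [[0.997, -0.083, -0.0], [-0.083, -0.997, 0.0], [-0.0, -0.0, -1.0]]
contact_force: [0.0, -0.1, 0.2]
grip_width: 0.998
```

```bash
python3 pl.py 416 27 80 -5.05; python3 - <<'E'
from pl import *
im,d=viewer.get_image("side"); crop(im,190,130,350,270,5,"pics/s14.png")
im,d=viewer.get_image("top"); crop(im,180,100,380,270,4,"pics/t14.png")
V=inframe(cloud("top",d),TH)*1000
sub=V[115:200,190:300].reshape(-1,3)
for y0 in(-9,71):
    q=sub[(abs(sub[:,1]-y0)<30)&(abs(sub[:,0]-648)<60)]
    g=q[(q[:,2]>115)]; s=q[(q[:,2]>89)&(q[:,2]<97)];t=q[(q[:,2]>79)&(q[:,2]<88)]
    print("grip",np.percentile(g,[3,50,97],axis=0).round(1).tolist(),"shoulder z",np.median(s[:,2]).round(1),"top",np.median(t[:,2]).round(1),cv2.minAreaRect(t[:,:2].astype(np.float32)))
Vs=inframe(cloud("side",viewer.get_image("side")[1]),TH)*1000
k=Vs[(abs(Vs[...,0]-425)<30)&(abs(Vs[...,1]-27)<40)&(Vs[...,2]>75)&(Vs[...,2]<112)]; print("knob side",np.percentile(k,[3,50,97],axis=0).round(1).tolist())
E
```

```text
t 41.7 V [417.2  26.9 164.8] yaw -4.74 F [ 0.  -0.1  0.2] w 87.9
slide [-1.2 -0.1 84.8] rot [-0.     0.     0.005]
grip [[639.5, -20.1, 118.5], [645.6, -6.3, 127.6], [652.7, 7.7, 131.4]] shoulder z 92.4 top 84.8 ((647.1756591796875, -8.616147994995117), (37.93246078491211, 90.61019897460938), 89.69207000732422)
grip [[639.7, 57.4, 117.3], [646.1, 72.1, 128.2], [653.0, 87.2, 132.6]] shoulder z 92.6 top 84.3 ((647.5441284179688, 71.44403076171875), (91.56475830078125, 38.40646743774414), 0.0916612446308136)
knob side [[396.7, 18.6, 92.1], [422.5, 22.9, 101.8], [450.9, 33.6, 107.0]]
```

View pics/s14.png

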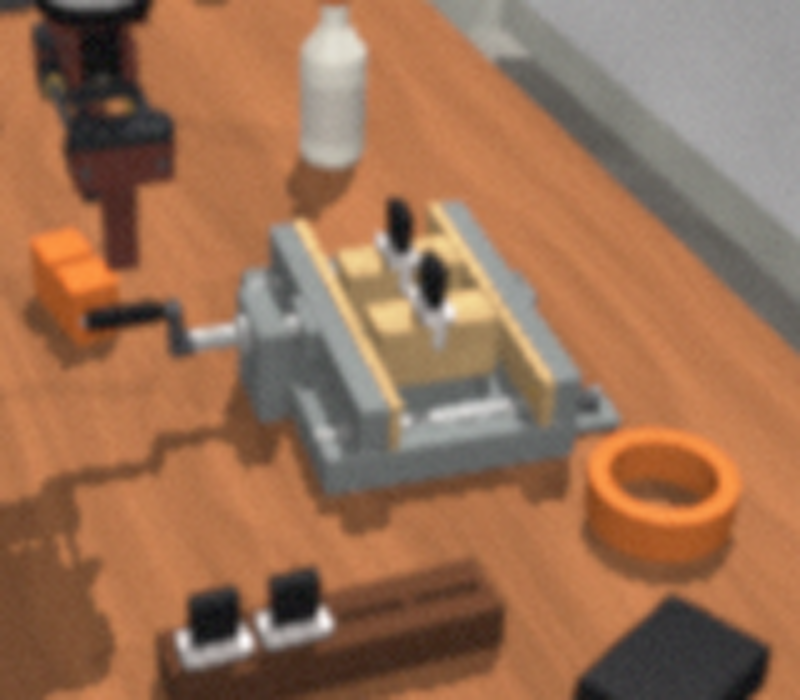

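View pics/t14.png

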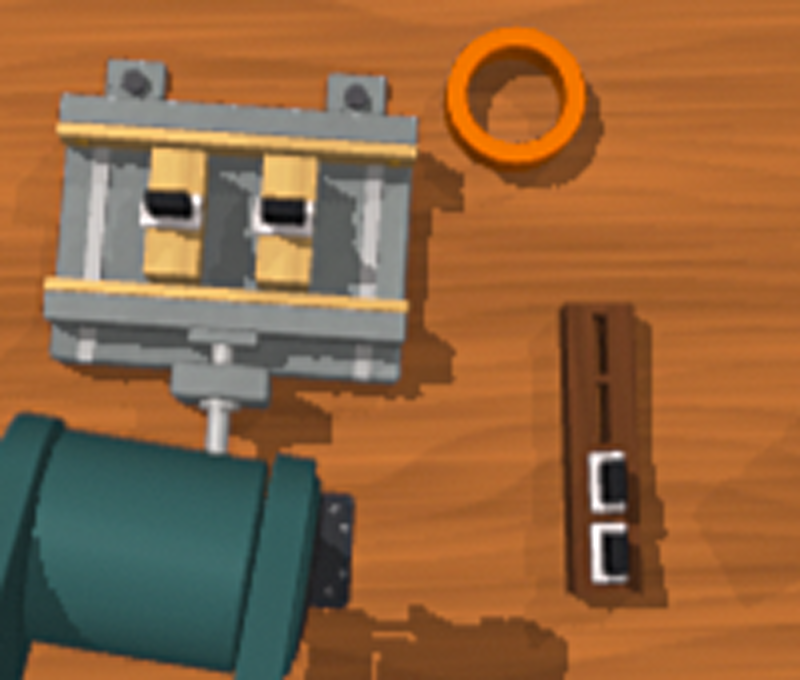

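>>> step_arm --plan '[{"slide": [-1, 1, 25], "delta_rot": [0, 0, 0.005], "hand": 100}, {"slide": [-1, 1, 50], "delta_rot": [0, 0, 0.005], "hand": 100}, {"slide": [-1, 1, 75], "delta_rot": [0, 0, 0.005], "hand": 100}, {"slide": [-1, 1, 82], "delta_rot": [0, 0, 0.005], "hand": 100}, {"slide": [-1, 1, 82], "delta_rot": [0, 0, 0.005], "hand": 0}]'

```text
t: 42.48
tool_pos: [0.4166, -0.0109, 0.0828]
ee_rot: [[0.996, -0.088, -0.001], [-0.088, -0.996, 0.0], [-0.001, -0.0, -1.0]]
contact_force: [0.1, -0.2, -0.4]
grip_width: 0.926
```

>>> step_arm --plan '[{"slide": [0, 0, 0], "delta_rot": [0, 0, 0], "hand": 0}, {"slide": [0, 0, 0], "delta_rot": [0, 0, 0], "hand": 0}, {"slide": [0, 0, 0], "delta_rot": [0, 0, 0], "hand": 0}, {"slide": [0, 0, 0], "delta_rot": [0, 0, 0], "hand": 0}, {"slide": [0, 0, 0], "delta_rot": [0, 0, 0], "hand": 0}]'

```text
t: 43.1
tool_pos: [0.4167, -0.0109, 0.083]
ee_rot: [[0.996, -0.088, 0.0], [-0.088, -0.996, 0.0], [0.0, -0.0, -1.0]]
contact_force: [0.2, -0.8, -0.9]
grip_width: 0.358
```

>>> step_arm --plan '[{"slide": [0, 0, 0], "delta_rot": [0, 0, 0], "hand": 0}, {"slide": [0, 0, 0], "delta_rot": [0, 0, 0], "hand": 0}, {"slide": [0, 0, 0], "delta_rot": [0, 0, 0], "hand": 0}, {"slide": [0, 0, 0], "delta_rot": [0, 0, 0], "hand": 0}, {"slide": [0, 0, 0], "delta_rot": [0, 0, 0], "hand": 0}]'

```text
t: 43.72
tool_pos: [0.4166, -0.0107, 0.0829]
ee_rot: [[0.996, -0.088, -0.0], [-0.088, -0.996, 0.0], [-0.0, -0.0, -1.0]]
contact_force: [0.0, 3.5, 0.1]
grip_width: 0.208
```

```bash
python3 pl.py; python3 circ.py -8 -30 4
```

```text
t 43.73 V [415.9  26.   82.9] yaw -5.06 F [0.  3.5 0.1] w 18.3
[[1.0, 16.7, 7.1], [2.0, 27.6, 21.5], [3.0, 29.8, 39.5], [4.0, 22.7, 56.2], [5.0, 8.2, 67.1]]
[[1.0, -18.0, 2.2], [2.0, -34.7, -4.9], [3.0, -45.6, -19.3], [4.0, -47.8, -37.3], [5.0, -40.7, -54.0]]
[[1.0, 14.5, -10.9], [2.0, 32.5, -13.1], [3.0, 49.1, -6.0], [4.0, 60.0, 8.4], [5.0, 62.2, 26.4]]
[[1.0, -7.1, 16.7], [2.0, -21.5, 27.6], [3.0, -39.5, 29.8], [4.0, -56.2, 22.7], [5.0, -67.1, 8.2]]
```

>>> step_arm --plan '[{"slide": [1, 16.7, 7.1], "delta_rot": [0, 0, 0], "hand": 0}, {"slide": [2, 27.6, 21.5], "delta_rot": [0, 0, 0], "hand": 0}, {"slide": [3, 29.8, 39.5], "delta_rot": [0, 0, 0], "hand": 0}, {"slide": [4, 22.7, 56.2], "delta_rot": [0, 0, 0], "hand": 0}, {"slide": [5, 8.2, 67.1], "delta_rot": [0, 0, 0], "hand": 0}]'

```text
t: 44.35
tool_pos: [0.4209, -0.02, 0.0155]
ee_rot: [[0.996, -0.088, -0.0], [-0.088, -0.996, -0.001], [-0.0, 0.001, -1.0]]
contact_force: [-1.0, 0.7, 17.4]
grip_width: 0.211
```

>>> step_arm --plan '[{"slide": [1, -18, 2.2], "delta_rot": [0, 0, 0], "hand": 0}, {"slide": [2, -34.7, -4.9], "delta_rot": [0, 0, 0], "hand": 0}, {"slide": [3, -45.6, -19.3], "delta_rot": [0, 0, 0], "hand": 0}, {"slide": [4, -47.8, -37.3], "delta_rot": [0, 0, 0], "hand": 0}, {"slide": [5, -40.7, -54], "delta_rot": [0, 0, 0], "hand": 0}]'

```text
t: 44.98
tool_pos: [0.4296, 0.0219, 0.0699]
ee_rot: [[0.996, -0.088, -0.0], [-0.088, -0.996, 0.002], [-0.0, -0.002, -1.0]]
contact_force: [2.6, -1.2, -9.3]
grip_width: 0.21
```

```bash
python3 pl.py; python3 - <<'E'
from pl import *
im,d=viewer.get_image("side"); crop(im,190,130,350,270,5,"pics/s15.png")
E
```

```text
t 44.98 V [426.   59.6  69.9] yaw -5.03 F [ 2.6 -1.2 -9.3] w 18.5
```

View pics/s15.png

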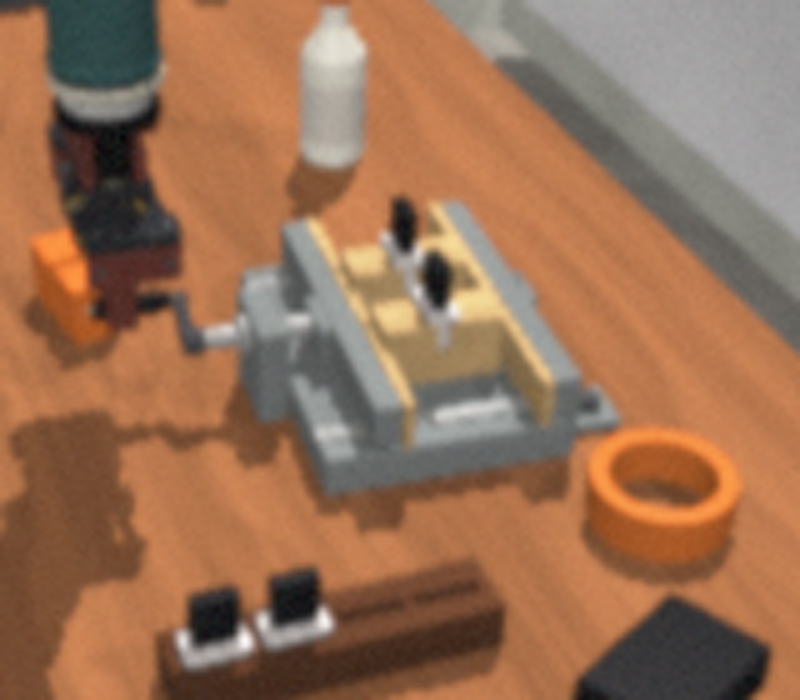

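>>> step_arm --plan '[{"slide": [1, 14.5, -10.9], "delta_rot": [0, 0, 0], "hand": 0}, {"slide": [2, 32.5, -13.1], "delta_rot": [0, 0, 0], "hand": 0}, {"slide": [3, 49.1, -6], "delta_rot": [0, 0, 0], "hand": 0}, {"slide": [4, 60, 8.4], "delta_rot": [0, 0, 0], "hand": 0}, {"slide": [5, 62.2, 26.4], "delta_rot": [0, 0, 0], "hand": 0}]'

```text
t: 45.65
tool_pos: [0.4289, -0.0417, 0.0431]
ee_rot: [[0.996, -0.09, 0.0], [-0.09, -0.996, 0.001], [0.0, -0.001, -1.0]]
contact_force: [2.4, 17.7, 8.1]
grip_width: 0.207
```

```bash
python3 pl.py; python3 circ.py -458 -5 4
```

```text
t 45.65 V [430.9  -3.8  43.1] yaw -5.15 F [ 2.4 17.7  8.1] w 18.2
[[0.2, -0.6, 3.0], [0.3, -1.4, 5.9], [0.5, -2.4, 8.8], [0.7, -3.8, 11.6], [0.8, -5.3, 14.2]]
[[0.2, -1.8, 2.5], [0.3, -3.8, 4.8], [0.5, -5.9, 6.9], [0.7, -8.3, 8.9], [0.8, -10.8, 10.6]]
[[0.2, -2.7, 1.5], [0.3, -5.4, 2.8], [0.5, -8.3, 3.8], [0.7, -11.3, 4.6], [0.8, -14.3, 5.1]]
[[0.2, -3.0, 0.2], [0.3, -6.1, 0.2], [0.5, -9.1, -0.1], [0.7, -12.1, -0.6], [0.8, -15.1, -1.5]]
```

>>> step_arm --plan '[{"slide": [0.2, -0.6, 3], "delta_rot": [0, 0, 0], "hand": 0}, {"slide": [0.3, -1.4, 5.9], "delta_rot": [0, 0, 0], "hand": 0}, {"slide": [0.5, -2.4, 8.8], "delta_rot": [0, 0, 0], "hand": 0}, {"slide": [0.7, -3.8, 11.6], "delta_rot": [0, 0, 0], "hand": 0}, {"slide": [0.8, -5.3, 14.2], "delta_rot": [0, 0, 0], "hand": 0}]'

```text
t: 46.28
tool_pos: [0.4302, -0.0363, 0.0293]
ee_rot: [[0.996, -0.088, 0.0], [-0.088, -0.996, 0.0], [0.0, -0.0, -1.0]]
contact_force: [-1.0, 5.0, 11.5]
grip_width: 0.204
```

```bash
python3 pl.py
```

```text
t 46.27 V [431.7   1.7  29.3] yaw -5.07 F [-1.   5.  11.5] w 18.0
```

>>> step_arm --plan '[{"slide": [0.2, -1.8, 2.5], "delta_rot": [0, 0, 0], "hand": 0}, {"slide": [0.3, -3.8, 4.8], "delta_rot": [0, 0, 0], "hand": 0}, {"slide": [0.5, -5.9, 6.9], "delta_rot": [0, 0, 0], "hand": 0}, {"slide": [0.7, -8.3, 8.9], "delta_rot": [0, 0, 0], "hand": 0}, {"slide": [0.8, -10.8, 10.6], "delta_rot": [0, 0, 0], "hand": 0}]'

```text
t: 46.9
tool_pos: [0.4309, -0.0296, 0.0194]
ee_rot: [[0.996, -0.084, -0.002], [-0.084, -0.996, -0.006], [-0.001, 0.006, -1.0]]
contact_force: [-10.7, -28.8, 18.3]
grip_width: 0.211
```

```bash
python3 pl.py; python3 -c "
from pl import *
im,d=viewer.get_image('top'); crop(im,180,100,300,200,6,'pics/t16.png')
V=inframe(cloud('top',d),TH)*1000
B=V[105:205,180:300].reshape(-1,3)
t=B[(B[:,2]>67)&(B[:,2]<77)&(B[:,0]>570)&(B[:,0]<640)]; h,e=np.histogram(t[:,0],np.arange(590,620,1)); print(h)
t=B[(B[:,2]>67)&(B[:,2]<77)&(B[:,0]>690)&(B[:,0]<720)]; h,e=np.histogram(t[:,0],np.arange(692,710,1)); print(h)
"
```

```text
t 46.9 V [431.9   8.4  19.4] yaw -4.8 F [-10.7 -28.8  18.3] w 18.6
[30 29 33 31 27 36 23 29 36 32 27 30 26 29 37 32 28 33 29 29 36 21  0  0
  0  0  0  0  0]
[ 0  0  0  0  0  0  0  2 10 34 17 21 25 30 29 32 27]
```

View pics/t16.png

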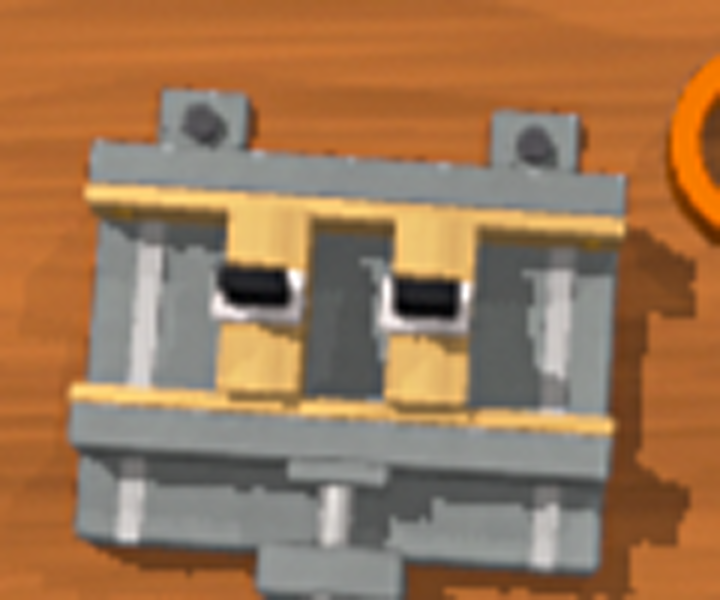

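>>> step_arm --plan '[{"slide": [0, 0, 0], "delta_rot": [0, 0, 0], "hand": 0}, {"slide": [0, 0, 0], "delta_rot": [0, 0, 0], "hand": 0}, {"slide": [0, 0, 0], "delta_rot": [0, 0, 0], "hand": 0}, {"slide": [0, 0, 0], "delta_rot": [0, 0, 0], "hand": 0}, {"slide": [0, 0, 0], "delta_rot": [0, 0, 0], "hand": 0}]'

```text
t: 47.58
tool_pos: [0.4309, -0.0298, 0.0192]
ee_rot: [[0.996, -0.084, -0.002], [-0.084, -0.996, -0.006], [-0.001, 0.006, -1.0]]
contact_force: [-9.0, -24.4, 18.2]
grip_width: 0.211
```

```bash
python3 pl.py
```

```text
t 47.58 V [431.9   8.3  19.2] yaw -4.85 F [ -9.  -24.4  18.2] w 18.6
```

>>> step_arm --plan '[{"slide": [0, -0.8, 0.7], "delta_rot": [0, 0, 0], "hand": 0}, {"slide": [0, -1.2, 1], "delta_rot": [0, 0, 0], "hand": 0}, {"slide": [0, -1.2, 1], "delta_rot": [0, 0, 0], "hand": 0}, {"slide": [0, -1.2, 1], "delta_rot": [0, 0, 0], "hand": 0}, {"slide": [0, -1.2, 1], "delta_rot": [0, 0, 0], "hand": 0}]'

```text
t: 48.2
tool_pos: [0.4309, -0.0293, 0.0183]
ee_rot: [[0.996, -0.084, -0.002], [-0.084, -0.996, -0.007], [-0.001, 0.007, -1.0]]
contact_force: [-11.5, -29.1, 18.4]
grip_width: 0.211
```

```bash
python3 pl.py
```

```text
t 48.2 V [431.8   8.8  18.3] yaw -4.81 F [-11.5 -29.1  18.4] w 18.5
```

>>> step_arm --plan '[{"slide": [0, 1.5, -1], "delta_rot": [0, 0, 0], "hand": 0}, {"slide": [0, 3.5, -2], "delta_rot": [0, 0, 0], "hand": 0}, {"slide": [0, 3.5, -2], "delta_rot": [0, 0, 0], "hand": 60}, {"slide": [0, 3.5, -2], "delta_rot": [0, 0, 0], "hand": 60}, {"slide": [0, 3.5, -2], "delta_rot": [0, 0, 0], "hand": 60}]'

```text
t: 48.82
tool_pos: [0.432, -0.0285, 0.0194]
ee_rot: [[0.996, -0.088, 0.0], [-0.088, -0.996, -0.0], [0.0, 0.0, -1.0]]
contact_force: [0.2, 0.6, -0.9]
grip_width: 0.509
```

>>> step_arm --plan '[{"slide": [0, 0, 0], "delta_rot": [0, 0, 0], "hand": 60}, {"slide": [0, 0, -20], "delta_rot": [0, 0, 0], "hand": 60}, {"slide": [0, 0, -60], "delta_rot": [0, 0, 0], "hand": 60}, {"slide": [0, 0, -110], "delta_rot": [0, 0, 0], "hand": 60}, {"slide": [0, 0, -160], "delta_rot": [0, 0, 0], "hand": 60}]'

```text
t: 49.45
tool_pos: [0.4315, -0.028, 0.181]
ee_rot: [[0.996, -0.088, -0.0], [-0.088, -0.996, 0.0], [-0.0, -0.0, -1.0]]
contact_force: [0.8, 0.0, -0.8]
grip_width: 0.597
```

```bash
python3 pl.py;python3 - <<'E'
from pl import *
im,d=viewer.get_image("side"); crop(im,190,130,350,270,5,"pics/s17.png")
im,d=viewer.get_image("top"); crop(im,180,100,380,270,4,"pics/t17.png")
V=inframe(cloud("top",d),TH)*1000
sub=V[115:200,190:300].reshape(-1,3)
for y0 in(-9,71):
    q=sub[(abs(sub[:,1]-y0)<30)&(abs(sub[:,0]-655)<60)]
    g=q[(q[:,2]>115)]; s=q[(q[:,2]>89)&(q[:,2]<97)];t=q[(q[:,2]>79)&(q[:,2]<88)]
    print("grip",np.percentile(g,[3,50,97],axis=0).round(1).tolist(),"sh",np.median(s[:,2]).round(1),"top",np.median(t[:,2]).round(1),cv2.minAreaRect(t[:,:2].astype(np.float32)))
B=V[105:205,180:300].reshape(-1,3)
t=B[(B[:,2]>67)&(B[:,2]<77)&(B[:,0]>570)&(B[:,0]<640)]; print(np.percentile(t[:,0],99))
W=cloud("top",d); print(rectfit(W,[305,160,360,262],.066,.095),rectfit(W,[305,160,360,262],.028,.04))
E
```

```text
t 49.45 V [432.3  10.1 181. ] yaw -5.03 F [ 0.8  0.  -0.8] w 52.6
grip [[648.6, -21.8, 115.5], [654.3, -5.8, 127.9], [661.6, 8.3, 131.6]] sh 91.8 top 84.5 ((656.235595703125, -8.383195877075195), (37.76903533935547, 90.64105224609375), 89.87738037109375)
grip [[649.0, 57.7, 116.2], [654.5, 71.7, 128.1], [661.2, 87.9, 130.9]] sh 92.0 top 84.4 ((656.1106567382812, 71.25605010986328), (37.968505859375, 90.1739730834961), 89.8974380493164)
611.4687459593026
(array([ 426.6, -292.6]), array([14. , 81.5]), 87.5, 129, np.float64(78.2)) (array([ 477.4, -294.3]), array([ 51.3, 215.7]), 89.1, 922, np.float64(34.9))
```

View pics/s17.png

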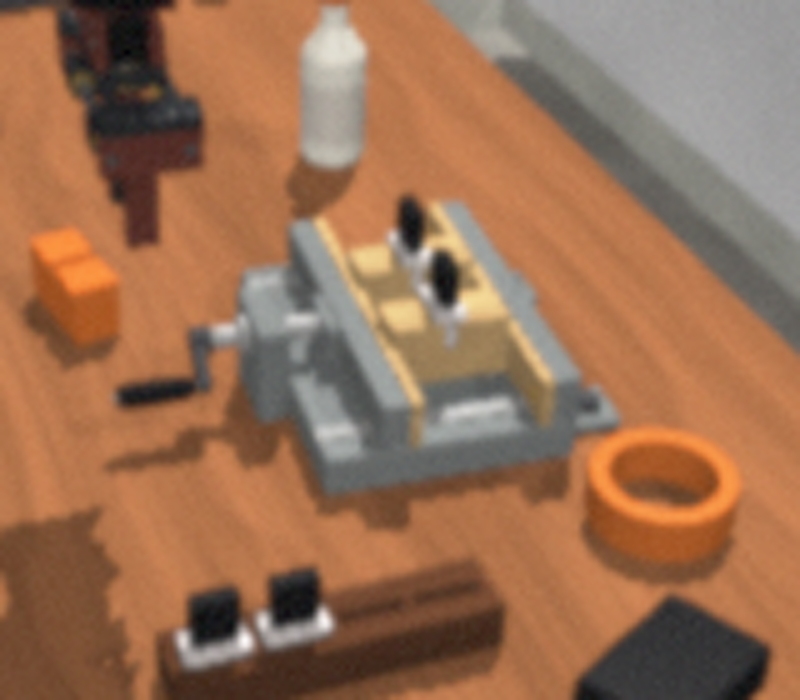

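View pics/t17.png

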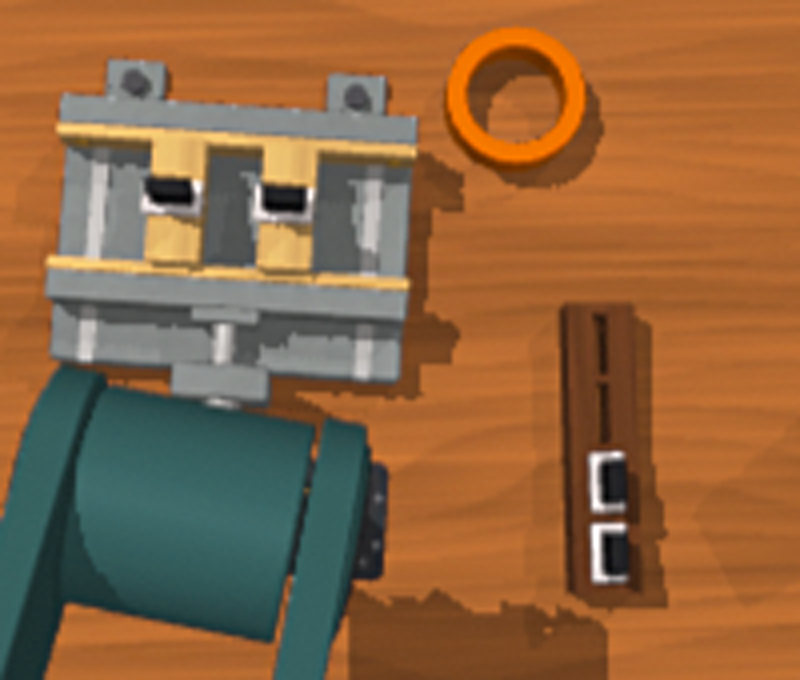

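```bash
python3 -c "
from bench import ticket, status
print(ticket.close_job()); print(status.state()['t'])"
```

```text
the job is handed in; nothing more can be done
None
the job is handed in; nothing more can be done
```

The job is done and handed in at about 49.5 s of the 210 s allowed. I saw only two pale blocks on the bench and left the orange look-alikes alone.

I cranked the vise open to about 105 mm and stood both blocks on the bed. I then pressed a blade into each notch until it seated, with about 4 N of contact. Finally I cranked the vise shut until the crank stalled at about 34 N on the knob, and pulled the arm clear.

**Last camera checks:**
- **Blocks:** both span about 611 to 701 mm along the screw, touching both jaws. They are square to the jaws within about 0.2° and standing at bed height.
- **Blades:** both shoulders are on the wood, measuring about 7.5 mm above it against an 8 mm plate. They sit within 2 to 3 mm of the notch middles.
- **Spares and other things:** two blades are still in the rack, which did not move. The glue and tape look as they did at the start. I did not measure the router again, but the arm never went near it.

**Not confirmed or slightly off:**
- I have no direct reading of the jaw force on each block. I infer the grip from the crank stall and the jaws closing to about 90 mm.
- The side and top cameras differed by about 4 mm along the rack. This is well within tolerance.

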